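# Wedge the splash guard's wing, then hang and fill the spice pots

### The arm

A 7-joint arm with a two-finger parallel gripper is mounted at the origin on a cart in front of the work surface, level with it; the furniture and walls round the work are solid. World frame = base frame: x ahead of the robot, y to its left, z up, the work surface at z = 0. Lengths are in m, angles in rad, forces in N, time in s.
With the tool pointing down it reaches from about 0.4 to 0.85 m from the base axis. Payload 10.4 kg.
Tool frame: the origin (TCP) lies between the finger pads; the fingertips stand 22 mm ahead of it and the grasp point (between the pads) lies 3 mm ahead of it; z points along the fingers, y is the line along which they close (so a half turn about z gives the same grasp; the last joint's range is limited). The gripper opens to 85 mm and grips with 20 to 120 N. Pads are 22 mm wide; open, the fingers measure 114 mm over their backs; the gripper's body (76 mm by 85 mm) begins 54 mm behind the grasp point. The pads swing forward as they close: fully open they stand 13 mm farther back than shut.
Start: joints at [1.263, 0.332, -0.065, 1.46, 0.022, 1.35, -0.088], TCP at [0.176, -0.6, 0.253] pointing down, gripper open.
Joint ranges: [-2.6, 2.6], [-0.5, 2.12], [-1.47, 1.34], [0.16, 2.42], [-1.27, 4.41], [0.06, 2.06], [-2.6, 2.6]. Speed limits (rad/s): [2.22, 2.22, 2.79, 2.79, 3.14, 3.14, 3.14].

### API

Orientations are given as a unit quaternion [x, y, z, w].
In Python, from workcell import manip, camera, ticket, boxes_of, outline_of gives the robot as it stands.
- The arm moves only by the tool carry_out, never from a script. Its argument "deltas" is a list of rows, each a list of 5 numbers: the shift along the tool's x, y, z as a fraction of full scale, then the turn about the tool's z as a fraction of full scale, then the opening, from -1 (shut) to 1 (fully open), so that 0 is half open. In form: [[tx, ty, tz, spin, gripper], ...]. A call has 1 to 20 rows; each row is the pose to reach, as a shift and turn from the pose commanded when the call began, along the tool's axes at that moment; what a row does not reach only later rows make up. Full scale, the value 1, is 150 mm for a shift and 30 degrees for a turn. A row lasts 1/8 s, in which the tool goes at most 62.5 mm and 10.7 degrees, less where a joint would pass 70% of its speed; a pose out of reach is approached as far as the arm can. A call with a number of a shift or a turn outside -1 to 1 is refused whole. A call with a gripper value outside its range is refused whole. The fingers move at their own pace and stop on an object; "force" is the grip in N (left out, the last holds). Time passes only in rows, so rows that repeat a pose let the fingers close. It gives the time, the measured TCP pose, the force, the opening and the grip force at its end, in the units of the state.
- manip.get_obs(): the state, without advancing time (a new reading comes with each control period).
- camera(name): name is "scene" or "top" or "wrist"; returns a dict with "img" (384x512x3 uint8, red, green, blue), "depth" (384x512 float32, m along the optical axis (not along the pixel's ray), 0 where there is no reading), "vertical_fov" (degrees; the focal length in pixels is half the picture's height over the tangent of half this angle, whatever the lens; pixels are square), "cx", "cy" (the principal point, pixels), "R" (3x3) and "t" (3): a world point X has camera coordinates R X + t. Camera axes: x right, y down, z forward; pixel columns grow to the right and rows downward; lengths in m; the calibration is good to about 2 mm. The wrist camera is an equidistant fisheye: a pixel r from the principal point sees the ray r / f radians off the axis. A picture is of the moment at which its call begins.
- ticket.hand_in(): hands the job in; it is judged then, once.
Trained networks look in a picture, given as the dict that the camera call returned (one of the last four; its "shot" number tells which), for a name from the list of things; names that differ only in an ending like _2 or _b are one class to them, and where a whole thing is asked for, a point or a joint stands for the part that bears it (a point fixed in the world has none). Each returns a list of dicts, best first, with "conf" (0 to 1); they miss things now and then, are a little off and sometimes report something else, mostly with a low value. They report only what shows in the picture. A call takes as long as a camera call.
- boxes_of(query, picture): "position" ([x, y, z] in m, in world coordinates, good to about 4 mm: the middle of the surface that is visible of it).
- outline_of(query, picture): "region" (384x512 bool, what is visible of it).
The state is a dict: "clock": time; "joint_pos": joint angles; "joint_velocities": joint speeds; "tau": joint torques, N m; "position": TCP position; "ee_rot": TCP orientation; "ft_force": force on the tool from outside, world axes, zero at the start; "torque": the same for the moment, N m; "grip_width": opening from 0.0 (shut) to 1.0 (fully open); "grasp_force": force on a finger pad.
Only numpy, scipy, OpenCV 4.12 (cv2) and the standard library are available. Lean on these libraries where they do the work, as an engineer would, in place of code of your own. Each camera call takes 0.05 s, during which the arm holds its last target. There are 200 camera calls.

### The job

Get the splash guard ready for frying: its hinged wing springs away from the hob, so push it home to its stop with the wooden wedge, driving the wedge under the wing's lower edge from the left, and tap it in until it jams and the wing stays home by itself. Only then hang every hook-on pot over the wing's top rail, pockets to the left, and stand each spice jar from the front edge of the worktop upright in a pot of its own. Leave the other things on the worktop alone.

Things in the scene. Friction and masses are not known exactly. Their poses are not given: they have to be found in the camera images.
- wing (a joint): angle of the splash guard's wing, rad: 0 = home against its stop, in line with the fixed panel beside the hob; grows as its free end swings left, away from the hob (limit 0.5). A spring rests it at about 0.2 to 0.3 and pushes back with about 0.3 N m at home; it cannot lift. A loose wedge does not hold it, one pressed in with 10 to 15 N does
- wing_hinge (a point): foot of the wing's upright hinge axis, at worktop height; turns with the wing. x runs along the wing from its free end to the hinge (the wing is at x = -245 to -4 mm), y square to it towards the left or prep side, z up. Aluminium sheet in a dark frame; the lower bar (y = -6 to 6 mm) hangs 12 mm above the worktop, and the wedge goes under it
- wing_rail (a point): middle of the axis of the wing's top rail, a steel bar 10 mm thick, 130 mm above the worktop, free over x = -110 to 105 mm of this point, with a 23 mm gap between it and the sheet below; same axes as wing_hinge. A second bar 50 mm lower on the prep side (to y = 12 mm) keeps hung pots upright. Room for three pots, 76 to 80 mm apart
- wedge_tip (a point): beech wedge, 140 long, 36 wide, 4 mm high at the thin end and 36 at the heel, flat underneath, upright sides, 70 g; this point: middle of the thin end's lower edge. x axis from the thin end to the heel, z up. It is 12 mm high, so meets the wing's lower bar, 35 mm from the thin end
- wedge_grip (a point): place to hold the wedge: between its sides (36 mm apart, along y), 105 mm from the thin end, 14 mm above its underside (28 mm high here); same axes as wedge_tip. The heel's end face is 35 mm from here along +x. It starts on the strip in front of the hob, whose 8 mm thick plate begins 10 mm or more beside it
- pot_cream_hook (a point): cream enamelled pot (see its floor) with a strap hook: behind the pocket a plate rises and folds over, 44 mm wide, 26 mm over its outside (x), 20 inside, rear leg 34 mm long with a lip flared 5 mm outwards, top 70 mm above the pot's underside; held by this fold. This point: centre of the fold's underside, which rests on the rail, 67 mm above the pot's underside. x from pocket to hook, z up. May be absent
- pot_cream_floor (a point): centre of the cream pot's inner floor, 4 mm above its underside, 42 mm from its hook point towards -x; same axes. The open pocket is 64 (x) by 66 (y) by 38 mm high outside, 58 by 60 inside, its rim 34 mm above this point; the pot weighs 140 g. May be absent
- pot_green_hook (a point): green enamelled pot (see its floor) with a strap hook: behind the pocket a plate rises and folds over, 44 mm wide, 26 mm over its outside (x), 20 inside, rear leg 34 mm long with a lip flared 5 mm outwards, top 70 mm above the pot's underside; held by this fold. This point: centre of the fold's underside, which rests on the rail, 67 mm above the pot's underside. x from pocket to hook, z up. May be absent
- pot_green_floor (a point): centre of the green pot's inner floor, 4 mm above its underside, 42 mm from its hook point towards -x; same axes. The open pocket is 64 (x) by 66 (y) by 38 mm high outside, 58 by 60 inside, its rim 34 mm above this point; the pot weighs 140 g. May be absent
- pot_blue_hook (a point): blue enamelled pot (see its floor) with a strap hook: behind the pocket a plate rises and folds over, 44 mm wide, 26 mm over its outside (x), 20 inside, rear leg 34 mm long with a lip flared 5 mm outwards, top 70 mm above the pot's underside; held by this fold. This point: centre of the fold's underside, which rests on the rail, 67 mm above the pot's underside. x from pocket to hook, z up. May be absent
- pot_blue_floor (a point): centre of the blue pot's inner floor, 4 mm above its underside, 42 mm from its hook point towards -x; same axes. The open pocket is 64 (x) by 66 (y) by 38 mm high outside, 58 by 60 inside, its rim 34 mm above this point; the pot weighs 140 g. May be absent
- jar_brown_mid (a point): round glass spice jar (green lid with a brown centre, tan label), 45 mm diameter, 106 mm high, 110 g; this point: its centre, 53 mm above its foot; z up. Its lid is the top 30 mm. May be absent
- jar_red_mid (a point): round glass spice jar (plain green lid, white label with a red picture), 45 mm diameter, 106 mm high, 110 g; this point: its centre, 53 mm above its foot; z up. Its lid is the top 30 mm. May be absent

How it is judged:
By the outcome, as a careful person would: the job done as asked, in the order asked, and still so for the second after the job is handed in, with the robot touching nothing.
Of pot_cream, pot_green, pot_blue only 2 to 3 are there at a start; the rules pass over those that are not, and their reading is None.
Of jar_brown, jar_red only 1 to 2 are there at a start; the rules pass over those that are not, and their reading is None.
At some moment in a run one of pot_cream, pot_green, pot_blue may be knocked a few centimetres aside while the robot is not near it.
It also fails if it takes over 210 s, if anything falls off the work surface, if the arm or the gripper's body presses on something with over 40 N, if the wrist force passes 120 N, or if a joint passes its speed limit or range.

## Working session

There is one attempt and no reset: what is moved stays moved. The work goes in short steps, Python scripts to look and compute and a tool call to move; the robot and the scene stay as the last step left them, time stands still between calls to the robot, and variables do not carry over. Pictures are saved under pics/ and viewed, at most 14 in all, crops included, and the job is handed in when it is done.

Besides the shell and the picture viewer there is one more tool, called after "Call:" as name(argument=value, ...), one argument or row to a line, values as JSON. carry_out: Moves the arm, as the interface text tells. Its arguments: {"type":"object","properties":{"deltas":{"type":"array","items":{"type":"array","items":{"type":"number"}}},"force":{"type":"number"}},"required":["deltas"]}

```bash
mkdir -p pics; ls
cat > h.py <<'E'
import numpy as np, cv2
from workcell import manip, camera, ticket, boxes_of, outline_of
def cloud(p):
    h,w=p["depth"].shape; f=h/2/np.tan(np.radians(p["vertical_fov"])/2)
    v,u=np.mgrid[:h,:w]; d=p["depth"]
    X=np.stack([(u-p["cx"])/f*d,(v-p["cy"])/f*d,d],-1)
    W=(X-p["t"])@np.asarray(p["R"]); W[d==0]=np.nan
    return W
def save(p,n,s=None):
    im=cv2.cvtColor(p["img"],cv2.COLOR_RGB2BGR)
    if s: im=cv2.resize(im,s)
    cv2.imwrite("pics/"+n,im)
NAMES=["wing","wing_rail","wedge_tip","wedge_grip","pot_cream_hook","pot_green_hook","pot_blue_hook","pot_cream_floor","pot_green_floor","pot_blue_floor","jar_brown_mid","jar_red_mid"]
E
python3 - <<'E'
from h import *
np.set_printoptions(precision=3,suppress=True)
o=manip.get_obs(); print(o["position"],o["ee_rot"],o["clock"])
for c in ("scene","top"):
    p=camera(c); save(p,c+"0.png",(800,600)); print(c,p["t"],p["vertical_fov"])
    for n in NAMES:
        r=boxes_of(n,p); print(n,[(np.round(x["position"],3).tolist(),round(x["conf"],2)) for x in r[:3]])
E
```

```text
pics
[ 0.176 -0.599  0.253] [ 0.99   0.142 -0.    -0.001] 0.0
scene [-0.494  0.228  1.151] 45.506178185513384
wing [([0.48, 0.173, 0.031], 0.73)]
wing_rail [([0.59, -0.03, 0.065], 0.94)]
wedge_tip [([0.431, -0.182, 0.02], 0.86)]
wedge_grip [([0.426, -0.18, 0.016], 0.73), ([0.437, -0.362, 0.047], 0.24)]
pot_cream_hook [([0.714, 0.16, 0.036], 0.66), ([0.6, -0.025, 0.066], 0.66)]
pot_green_hook [([0.477, 0.172, 0.033], 0.87), ([0.424, -0.182, 0.017], 0.21)]
pot_blue_hook [([0.49, 0.071, 0.026], 0.67)]
pot_cream_floor [([0.716, 0.162, 0.038], 0.75)]
pot_green_floor [([0.478, 0.176, 0.028], 0.62)]
pot_blue_floor [([0.491, 0.075, 0.029], 0.95)]
jar_brown_mid [([0.44, -0.36, 0.048], 0.76)]
jar_red_mid []
top [-0.145  0.59   1.226] 48.079398721179786
wing [([0.603, -0.029, 0.104], 0.97)]
wing_rail []
wedge_tip [([0.437, -0.18, 0.018], 0.58)]
wedge_grip [([0.439, -0.178, 0.021], 0.9), ([0.6, -0.027, 0.1], 0.32)]
pot_cream_hook [([0.704, 0.162, 0.019], 0.62)]
pot_green_hook [([0.482, 0.177, 0.014], 0.79)]
pot_blue_hook [([0.49, 0.086, 0.007], 0.92)]
pot_cream_floor [([0.699, 0.167, 0.021], 0.71)]
pot_green_floor [([0.478, 0.176, 0.012], 0.97)]
pot_blue_floor [([0.497, 0.089, 0.01], 0.82)]
jar_brown_mid [([0.457, -0.346, 0.106], 0.61)]
jar_red_mid []
```

View pics/scene0.png

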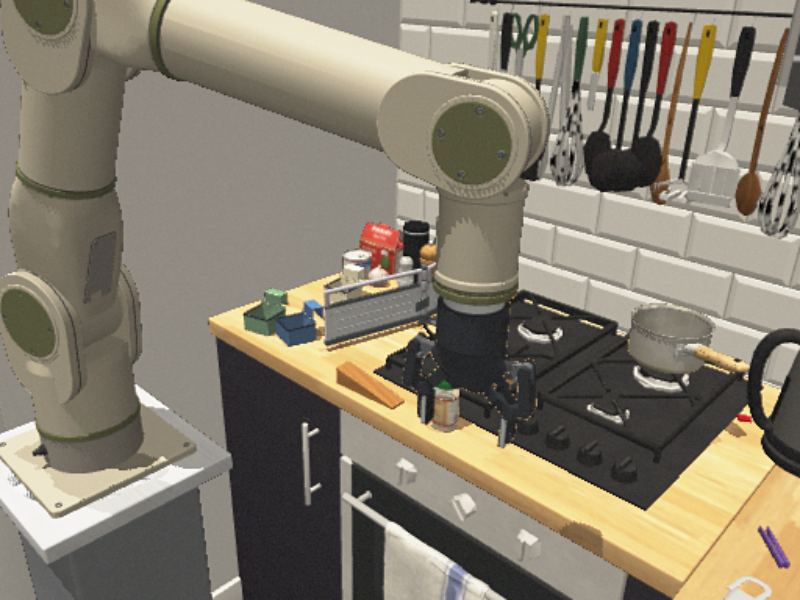

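View pics/top0.png

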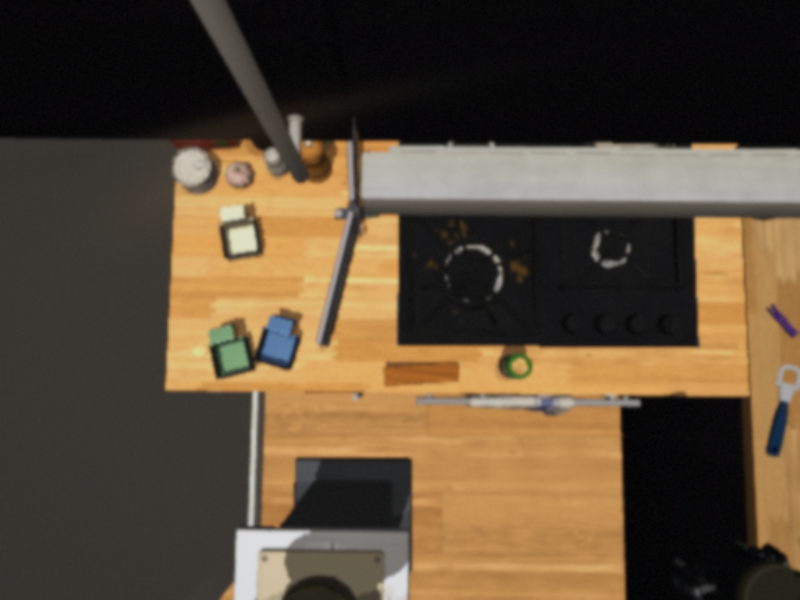

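Scene0: wing sprung left ((325,340) to (430,270)), green pot (265,315), blue pot (297,325), wedge (368,385) with its heel to the left, and the brown-lid jar (445,408). Top0 adds the cream pot (241,235), blue (279,345), green (232,352) and a jar at (517,365), with no second jar. Next I fit exact poses from depth.

```bash
cat >> h.py <<'E'
from scipy.spatial.transform import Rotation as Rn
np.set_printoptions(precision=4,suppress=True)
def mask_pts(p,n,zmin=None,zmax=None):
    r=outline_of(n,p)
    if not r: return np.zeros((0,3)),0
    W=cloud(p)[r[0]["region"]]; W=W[~np.isnan(W[:,0])]
    if zmin is not None: W=W[W[:,2]>zmin]
    if zmax is not None: W=W[W[:,2]<zmax]
    return W,r[0]["conf"]
def line(P):
    c=P.mean(0); _,_,V=np.linalg.svd(P-c); return c,V[0]
def rel(x,y,z,yaw=None):
    """deltas (fractions) to TCP target (m), yaw (deg) of tool x axis in world"""
    o=manip.get_obs(); R=Rn.from_quat(o["ee_rot"]).as_matrix()
    d=R.T@(np.array([x,y,z])-o["position"])/0.15
    y0=np.degrees(np.arctan2(R[1,0],R[0,0])); 
    s=0 if yaw is None else -((yaw-y0+180)%360-180)/30
    print("t",round(o["clock"],2),"pos",o["position"],"yaw",round(y0,2),"delta",np.round(d,3),"spin",round(s,3),"J",np.round(o["joint_pos"],2))
E
python3 - <<'E'
from h import *
rel(.4,-.17,.2,0)
S={c:camera(c) for c in ("scene","top")}
for c,p in S.items():
    W=cloud(p)
    flat=W[(W[...,2]<.01)&(W[...,2]>-.02)&(W[...,0]>.4)&(W[...,0]<.85)&(W[...,1]>-.0)&(W[...,1]<.2)]
    print(c,"worktop z",np.median(flat[:,2]) if len(flat) else None)
    M=(W[...,2]>.12)&(W[...,2]<.145)&(W[...,0]>.45)&(W[...,0]<.9)&(abs(W[...,1]+.03)<.09)
    P=W[M]; print("rail pts",len(P),P.min(0),P.max(0))
    if len(P)>5:
        cc,v=line(P[:,:2]); print(" line",cc,v,"ang",np.degrees(np.arctan2(v[1],v[0])))
        for a in np.arange(.46,.9,.03):
            q=P[abs(P[:,0]-a)<.015]
            if len(q): print("  ",round(a,2),len(q),np.median(q,0))
    for n in ("wedge_tip","pot_cream_hook","pot_green_hook","pot_blue_hook","jar_brown_mid"):
        Q,cf=mask_pts(p,n,.003)
        if not len(Q): print(n,"none");continue
        r=cv2.minAreaRect((Q[:,:2]*1000).astype(np.float32)); print(n,round(cf,2),len(Q),"rect",np.round(r[0],1),np.round(r[1],1),round(r[2],1),"z",np.percentile(Q[:,2],[2,50,98]))
    hood=W[(W[...,1]<-.1)&(W[...,1]>-.6)&(W[...,2]>.2)&(W[...,0]>.5)]
    if len(hood): print("hood",np.percentile(hood,[1,50,99],0))
E
```

```text
t 1.3 pos [ 0.1756 -0.5998  0.2533] yaw 16.32 delta [ 2.24  -2.33   0.356] spin 0.544 J [ 1.26  0.33 -0.06  1.46  0.02  1.35 -0.09]
scene worktop z -0.00016867659324574982
rail pts 341 [ 0.4886 -0.0659  0.1201] [0.873  0.043  0.1448]
 line [ 0.6742 -0.0205] [-0.9973 -0.0738] ang -175.76496114575463
   0.49 22 [ 0.4934 -0.0049  0.1302]
   0.52 29 [ 0.5187 -0.0097  0.132 ]
   0.55 28 [ 0.5504 -0.0166  0.1324]
   0.58 25 [ 0.5798 -0.0244  0.1323]
   0.61 26 [ 0.609  -0.0312  0.1318]
   0.64 24 [ 0.6381 -0.0396  0.1326]
   0.67 24 [ 0.6715 -0.0448  0.1323]
   0.7 25 [ 0.7009 -0.0513  0.1299]
   0.73 42 [ 0.7234 -0.0593  0.1304]
   0.76 11 [ 0.7519 -0.0553  0.1329]
   0.82 64 [0.8229 0.0162 0.1298]
   0.85 15 [0.8419 0.0219 0.1372]
   0.88 6 [0.868  0.0355 0.1356]
wedge_tip 0.82 525 rect [ 436.2 -181.2] [ 41.4 144.3] 4.1 z [0.0036 0.0171 0.0353]
pot_cream_hook 0.64 396 rect [647.6 117.8] [378.   89.4] 44.9 z [0.0095 0.0404 0.1342]
pot_green_hook 0.71 500 rect [504.2 177.2] [152.2  80.6] 18.5 z [0.0054 0.0333 0.0706]
pot_blue_hook 0.84 526 rect [512.3 129.1] [179.5  91.2] 66.1 z [0.0039 0.
[... 633 characters left out ...]
9  0.1347]
   0.73 53 [ 0.7256 -0.0563  0.1374]
   0.76 44 [ 0.7602 -0.0542  0.1344]
   0.79 38 [ 0.7884 -0.0525  0.1345]
   0.82 157 [0.8237 0.0123 0.134 ]
   0.85 56 [0.8404 0.0019 0.1345]
wedge_tip 0.64 566 rect [ 439.2 -182.6] [ 35.9 138.3] 4.1 z [0.0045 0.0219 0.0373]
pot_cream_hook 0.72 672 rect [698.8 168.8] [88.5 78.1] 11.3 z [0.0033 0.0263 0.0733]
pot_green_hook 0.75 633 rect [479.8 170.7] [92.6 75.6] 14.6 z [0.0031 0.0249 0.0738]
pot_blue_hook 0.83 611 rect [497.9  84. ] [69.9 92.5] 77.4 z [0.0032 0.0201 0.0733]
jar_brown_mid 0.67 299 rect [ 454.5 -349. ] [45.2 43.2] 85.0 z [0.01   0.1053 0.1099]
hood [[ 0.5783 -0.4394  0.7284]
 [ 0.6203 -0.2476  0.8707]
 [ 0.6376 -0.104   0.989 ]]
```

Call:
carry_out(
  deltas=[
    [0.3,-0.3,0,-0.35,1],
    [0.65,-0.65,0,-0.7,1],
    [1,-1,0,-1,1],
    [1,-1,0,-1,1],
    [1,-1,0,-1,1],
    [1,-1,0,-1,1],
  ],
  force=40,
)

```text
clock: 2.65
position: [0.2768, -0.4146, 0.2534]
ee_rot: [0.92, 0.393, -0.0, 0.0]
ft_force: [0.2, 0.4, 0.9]
grip_width: 1.001
grasp_force: 0.0
```

Run:
```python
from h import *
rel(.436,-.147,.25,94.1)
p=camera("top"); W=cloud(p)
P=W[(W[...,2]>.08)&(W[...,2]<.15)&(W[...,0]>.74)&(W[...,0]<.85)&(abs(W[...,1]+.05)<.03)]
for a in np.arange(.74,.85,.01):
    q=P[abs(P[:,0]-a)<.005]
    if len(q): print(round(a,3),len(q),np.median(q,0),q[:,1].min(),q[:,1].max())
# hob plate near wedge
for y in (-.11,-.13,-.15,-.17):
    q=W[(abs(W[...,1]-y)<.006)&(W[...,0]>.38)&(W[...,0]<.55)&(W[...,2]<.05)]; q=q[np.argsort(q[:,0])]
    b=np.arange(.38,.55,.01); print(y,[round(float(np.median(q[abs(q[:,0]-x)<.005][:,2]))*1000,0) if (abs(q[:,0]-x)<.005).any() else None for x in b])
Q,_=mask_pts(p,"wedge_grip",.003)
print("wedge z by y",[(round(y,3),np.round(np.median(Q[abs(Q[:,1]-y)<.008][:,2]),4)) for y in (-.24,-.2,-.16,-.12)], Q[:,1].min(),Q[:,1].max())
```

```text
t 2.65 pos [ 0.2768 -0.4146  0.2534] yaw 46.25 delta [ 2.022 -0.467  0.022] spin -1.595 J [ 1.13  0.07 -0.25  1.78  0.02  1.3   0.11]
0.74 9 [ 0.7425 -0.0576  0.1314] -0.0596060820791078 -0.052881818914489384
0.75 18 [ 0.7508 -0.0556  0.1334] -0.05998468054244807 -0.049790912783645204
0.76 16 [ 0.7599 -0.0555  0.1324] -0.058420055260824215 -0.04960832507928988
0.77 18 [ 0.7701 -0.0552  0.1344] -0.0581531140857301 -0.049652430715431024
0.78 12 [ 0.7798 -0.0537  0.1346] -0.05779802088850286 -0.049605110875099986
0.79 15 [ 0.7887 -0.0522  0.1339] -0.05758902326948398 -0.0493767304332574
0.8 13 [ 0.8014 -0.0522  0.1366] -0.05533993167010252 -0.048983685523741514
0.81 12 [ 0.8099 -0.0533  0.1348] -0.05533983328432461 -0.049112588119592335
0.82 16 [ 0.8211 -0.0519  0.1342] -0.05493696944831967 -0.045826723172322295
0.83 18 [ 0.8309 -0.0513  0.1325] -0.054848502096418214 -0.045657495809840416
0.84 15 [ 0.8399 -0.0511  0.1329] -0.054321093262291474 -0.04572159447275383
-0.11 [None, None, -0.0, 2.0, 1.0, 1.0, 2.0, 3.0, 0.0, -1.0, -0.0, 2.0, 2.0, 2.0, 1.0, -0.0, 1.0, -0.0]
-0.13 [None, None, 0.0, 2.0, 32.0, 33.0, 33.0, 31.0, 1.0, 0.0, 0.0, 1.0, 3.0, 1.0, 2.0, -0.0, 1.0, 1.0]
-0.15 [None, None, 1.0, 0.0, 28.0, 28.0, 26.0, 29.0, 1.0, 1.0, 0.0, 3.0, 6.0, 7.0, 8.0, 8.0, 7.0, 7.0]
-0.17 [None, None, -0.0, 0.0, 4.0, 23.0, 24.0, 23.0, 1.0, 1.0, 0.0, 2.0, 8.0, 11.0, 41.0, 19.0, 7.0, 7.0]
wedge z by y [(-0.24, np.float64(0.0083)), (-0.2, np.float64(0.0167)), (-0.16, np.float64(0.0257)), (-0.12, np.float64(0.0349))] -0.25222290671691294 -0.11416002934110168
```

Call:
carry_out(
  deltas=[
    [0.35,-0.1,0,-0.35,0.6],
    [0.7,-0.2,0,-0.7,0.6],
    [1,-0.24,0,-1,0.6],
    [1,-0.24,0,-1,0.6],
    [1,-0.24,0,-1,0.6],
    [1,-0.24,0,-1,0.6],
  ],
)

```text
clock: 3.5
position: [0.3542, -0.2817, 0.2531]
ee_rot: [0.787, 0.617, -0.0, -0.0]
ft_force: [-0.4, 0.3, -0.8]
grip_width: 0.796
grasp_force: 0.0
```

Run:
```python
from h import *
rel(.436,-.147,.15,94.1)
```

```text
t 3.5 pos [ 0.3542 -0.2817  0.2531] yaw 76.13 delta [1.002 0.314 0.688] spin -0.599 J [ 0.99 -0.03 -0.41  1.87 -0.01  1.3   0.34]
```

Call:
carry_out(
  deltas=[
    [0.35,0.1,0.1,-0.3,0.4],
    [0.7,0.2,0.3,-0.6,0.4],
    [1,0.31,0.6,-0.6,0.4],
    [1,0.31,0.69,-0.6,0.4],
    [1,0.31,0.69,-0.6,0.4],
    [1,0.31,0.69,-0.6,0.4],
  ],
)

```text
clock: 4.25
position: [0.4357, -0.1474, 0.1507]
ee_rot: [0.681, 0.732, 0.0, 0.001]
ft_force: [-0.0, -0.4, 0.3]
grip_width: 0.7
grasp_force: 0.0
```

Run:
```python
from h import *
rel(.4363,-.147,.028,94.1)
p=camera("wrist"); save(p,"w1.png"); 
for n in ("wedge_grip","wedge_tip"):
    print(n,[(x["position"],x["conf"]) for x in boxes_of(n,p)[:2]])
p=camera("top")
Q,c=mask_pts(p,"wedge_grip",.003); print(c,len(Q),cv2.minAreaRect((Q[:,:2]*1000).astype(np.float32)))
```

```text
t 4.25 pos [ 0.4357 -0.1474  0.1507] yaw 94.15 delta [0.003 0.004 0.818] spin 0.002 J [ 0.8   0.1  -0.59  1.98  0.06  1.08  0.25]
wedge_grip [([0.4358, -0.1618, 0.0252], 0.85)]
wedge_tip [([0.4349, -0.1638, 0.0242], 0.56)]
0 0 ((0.0, 0.0), (0.0, 0.0), 0.0)
```

Call:
carry_out(
  deltas=[
    [0,0,0.4,0,0.4],
    [0,0,0.7,0,0.4],
    [0,0,0.81,0,0.4],
    [0,0,0.81,0,0.4],
    [0,0,0.81,0,-0.5],
    [0,0,0.81,0,-0.5],
    [0,0,0.81,0,-0.5],
    [0,0,0.81,0,-0.5],
    [0,0,0.81,0,-0.5],
    [0,0,0.81,0,-0.5],
  ],
  force=50,
)

```text
clock: 5.75
position: [0.4371, -0.1462, 0.0302]
ee_rot: [0.68, 0.733, 0.0, 0.002]
ft_force: [0.5, 1.0, 6.7]
grip_width: 0.406
grasp_force: 50.4
```

Call:
carry_out(
  deltas=[
    [0,0,-0.3,0,-0.5],
    [0,0,-0.7,0,-0.5],
    [0,0,-1,0,-0.5],
    [0,0,-1,0,-0.5],
    [0.3,0.1,-1,0,-0.5],
    [0.6,0.3,-1,0,-0.5],
    [0.9,0.6,-1,0,-0.5],
    [1,0.9,-1,0,-0.5],
    [1,1,-1,0.04,-0.5],
    [1,1,-1,0.04,-0.5],
    [1,1,-1,0.04,-0.5],
  ],
)

```text
clock: 7.12
position: [0.5731, 0.0149, 0.178]
ee_rot: [0.688, 0.726, -0.0, -0.0]
ft_force: [-0.3, -0.3, -1.3]
grip_width: 0.405
grasp_force: 50.4
```

Run:
```python
from h import *
rel(.5966,.0961,.18,93)
o=manip.get_obs(); print(o["grip_width"],o["grasp_force"])
p=camera("top")
for n in ("pot_cream_hook","pot_green_hook","pot_blue_hook"):
    Q,cf=mask_pts(p,n,.003)
    if len(Q): print(n,cf,Q[Q[:,0]<.9].max(0),Q.min(0),cv2.minAreaRect((Q[:,:2]*1000).astype(np.float32)))
Q,c=mask_pts(p,"wedge_grip",.003); print(c,len(Q),cv2.minAreaRect((Q[:,:2]*1000).astype(np.float32)) if len(Q) else 0)
```

```text
t 7.12 pos [0.5731 0.0149 0.178 ] yaw 93.12 delta [ 0.532  0.186 -0.014] spin 0.004 J [ 0.5   0.36 -0.73  1.67  0.26  1.21 -0.24]
0.4047880038119262 50.367678701877594
pot_cream_hook 0.54 [0.7463 0.2069 0.5199] [0.6079 0.0344 0.0033] ((668.5615234375, 124.07911682128906), (202.047119140625, 62.21648025512695), 40.92811584472656)
pot_green_hook 0.81 [0.5234 0.2072 0.5586] [0.4285 0.0245 0.003 ] ((486.75091552734375, 118.71138000488281), (94.26212310791016, 176.1251220703125), 9.090968132019043)
0.63 438 ((576.9227294921875, -50.530975341796875), (37.17219543457031, 82.28904724121094), 2.4034390449523926)
```

Call:
carry_out(
  deltas=[
    [0.3,0.1,0,0,-0.5],
    [0.53,0.19,0,0,-0.5],
    [0.53,0.19,0,0,-0.5],
    [0.53,0.19,0.3,0,-0.5],
    [0.53,0.19,0.6,0,-0.5],
    [0.53,0.19,0.9,0,-0.5],
    [0.53,0.19,0.96,0,-0.5],
    [0.53,0.19,0.96,0,-0.5],
  ],
)

```text
clock: 8.38
position: [0.5984, 0.0957, 0.0351]
ee_rot: [0.688, 0.726, 0.0, 0.0]
ft_force: [0.2, -0.4, -0.1]
grip_width: 0.411
grasp_force: 50.4
```

Run:
```python
from h import *
rel(.6043,-.053+.105,.0305,93)
p=camera("scene"); save(p,"s2.png",(800,600))
```

```text
t 8.38 pos [0.5984 0.0957 0.0351] yaw 93.08 delta [-0.293  0.023  0.031] spin 0.003 J [ 0.29  0.6  -0.67  1.69  0.43  1.   -0.48]
```

View pics/s2.png

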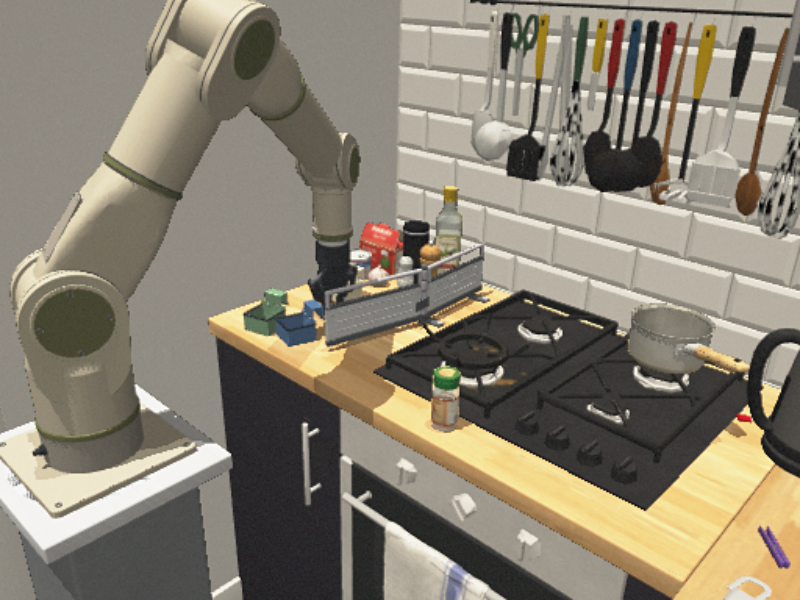

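The arm holds the wedge left of the wing around (330,275). Jar at (446,395), pots untouched. Lowering it onto the worktop and pushing in.

Call:
carry_out(
  deltas=[
    [0,0,0.03,0,-0.5],
    [0,0,0.03,0,-0.5],
    [-0.1,0,0.03,0,-0.5],
    [-0.2,0,0.03,0,-0.5],
    [-0.3,0,0.03,0,-0.5],
    [-0.4,0,0.03,0,-0.5],
    [-0.45,0,0.03,0,-0.5],
    [-0.45,0,0.03,0,-0.5],
  ],
)

```text
clock: 9.43
position: [0.6018, 0.0283, 0.0303]
ee_rot: [0.688, 0.726, 0.0, -0.0]
ft_force: [-1.8, 3.0, 6.5]
grip_width: 0.411
grasp_force: 51.2
```

```bash
cat > rail.py <<'E'
from h import *
def rail(p):
    W=cloud(p)
    M=(W[...,2]>.125)&(W[...,2]<.142)&(W[...,0]>.48)&(W[...,0]<.71)&(abs(W[...,1]+.03)<.07)
    P=W[M]
    for i in range(4):
        a=np.polyfit(P[:,0],P[:,1],1); r=abs(np.polyval(a,P[:,0])-P[:,1]); P=P[r<max(.004,2*np.median(r))]
    print("rail n",len(P),"yaw",np.degrees(np.arctan(a[0])),"y at .6",np.polyval(a,.6),"z",np.median(P[:,2]),"x",P[:,0].min(),P[:,0].max())
E
python3 - <<'E'
from rail import *
rel(.598,.0125,.031,93); rail(camera("top")); print(manip.get_obs()["ft_force"])
E
```

```text
t 9.43 pos [0.6018 0.0283 0.0303] yaw 93.08 delta [-0.104 -0.031 -0.005] spin 0.003 J [ 0.39  0.6  -0.66  1.7   0.42  0.99 -0.37]
rail n 243 yaw -3.0288650680675824 y at .6 -0.049383066338183235 z 0.13480447936603174 x 0.5118830029512448 0.7097689692853538
[-2.581   2.5767  5.8025]
```

Call:
carry_out(
  deltas=[
    [-0.04,0,0,0,-0.5],
    [-0.08,0,0,0,-0.5],
    [-0.08,0,0,0,-0.5],
    [-0.08,0,0,0,-0.5],
  ],
)

```text
clock: 9.98
position: [0.6024, 0.018, 0.0303]
ee_rot: [0.687, 0.726, 0.001, -0.001]
ft_force: [-1.2, 6.1, 5.7]
grip_width: 0.408
grasp_force: 51.1
```

Run:
```python
from rail import *
rel(.598,.0125,.031,93); rail(camera("top")); print(manip.get_obs()["ft_force"])
```

```text
t 9.97 pos [0.6024 0.018  0.0303] yaw 93.17 delta [-0.035 -0.032 -0.005] spin 0.006 J [ 0.41  0.6  -0.66  1.7   0.42  0.99 -0.35]
rail n 286 yaw 1.5844409453984278 y at .6 -0.059290595518891695 z 0.13464026887712321 x 0.4908050486727566 0.7096724869395747
[-1.1006  6.806   4.8128]
```

Call:
carry_out(
  deltas=[
    [-0.02,0,0,0,-0.5],
    [-0.03,0,0,0,-0.5],
    [-0.03,0,0,0,-0.5],
    [-0.03,0,0,0,-0.5],
  ],
)

```text
clock: 10.52
position: [0.6025, 0.0149, 0.0303]
ee_rot: [0.687, 0.727, 0.001, -0.001]
ft_force: [-1.8, 10.4, 4.6]
grip_width: 0.411
grasp_force: 51.0
```

Run:
```python
from rail import *
rel(.598,.0125,.031,93); rail(camera("top")); print(manip.get_obs()["ft_force"])
```

```text
t 10.53 pos [0.6025 0.0149 0.0303] yaw 93.23 delta [-0.014 -0.031 -0.005] spin 0.008 J [ 0.42  0.6  -0.66  1.7   0.42  0.99 -0.34]
rail n 249 yaw 2.8313864599455467 y at .6 -0.06240341777750194 z 0.13464866968091538 x 0.4880918279966877 0.7083722760769555
[-2.7549 11.3167  3.4049]
```

Near home (about 3°). Pressing on.

Call:
carry_out(
  deltas=[
    [-0.02,0,0,0,-0.5],
    [-0.03,0,0,0,-0.5],
    [-0.04,0,0,0,-0.5],
    [-0.04,0,0,0,-0.5],
    [-0.04,0,0,0,-0.5],
  ],
)

```text
clock: 11.2
position: [0.6025, 0.0131, 0.0303]
ee_rot: [0.686, 0.728, 0.003, -0.003]
ft_force: [-2.6, 21.8, 2.9]
grip_width: 0.409
grasp_force: 50.7
```

Run:
```python
from rail import *
rel(.598,.0125,.031,93); rail(camera("top")); print(manip.get_obs()["ft_force"])
```

```text
t 11.2 pos [0.6025 0.0131 0.0303] yaw 93.41 delta [-0.002 -0.03  -0.005] spin 0.014 J [ 0.42  0.6  -0.66  1.7   0.42  0.98 -0.33]
rail n 252 yaw 3.5155834106739827 y at .6 -0.06346494677087453 z 0.13481656176649592 x 0.48810020157312783 0.7076592627746574
[-1.4681 20.9062  3.6073]
```

Call:
carry_out(
  deltas=[
    [0,0,0,0,0.3],
    [0,0,0,0,0.3],
    [0,0,0,0,0.3],
    [0,0,0,0,0.3],
  ],
)

```text
clock: 11.75
position: [0.603, 0.0056, 0.0298]
ee_rot: [0.688, 0.726, -0.0, 0.0]
ft_force: [0.1, -0.6, 0.6]
grip_width: 0.65
grasp_force: 0.0
```

Run:
```python
from rail import *
rel(.598,.0125,.031,93); p=camera("top"); rail(p); print(manip.get_obs()["ft_force"])
```

```text
t 11.75 pos [0.603  0.0056 0.0298] yaw 93.07 delta [ 0.048 -0.031 -0.008] spin 0.002 J [ 0.43  0.6  -0.65  1.7   0.42  0.99 -0.33]
rail n 217 yaw 3.394487659143627 y at .6 -0.06370423298395318 z 0.13454510737401054 x 0.501586008663564 0.7097113140702104
[-0.4153  0.1788 -0.2833]
```

Call:
carry_out(
  deltas=[
    [0,0,-0.3,0,0.3],
    [0,0,-0.7,0,0.3],
    [0,0,-1,0,0.3],
    [0,0,-1,0,0.6],
    [-0.4,0,-1,0,0.6],
    [-0.8,0,-1,0,0.6],
    [-1,0,-1,0,0.6],
    [-1,0.2,-1,0,0.6],
    [-1,0.2,-1,0,0.6],
  ],
)

```text
clock: 12.92
position: [0.6416, -0.1418, 0.1782]
ee_rot: [0.688, 0.726, 0.0, -0.001]
ft_force: [0.1, 1.2, -0.5]
grip_width: 0.802
grasp_force: 0.0
```

```bash
cat > pots.py <<'E'
from rail import *
def fold(p,n):
    """hook fold of pot from cloud: points near detection with z .06-.08"""
    b=boxes_of("pot_%s_floor"%n,p)
    if not b: return print(n,"not seen")
    W=cloud(p).reshape(-1,3); b0=np.array(b[0]["position"])
    near=W[np.linalg.norm(W[:,:2]-b0[:2],axis=1)<.075]
    F=near[(near[:,2]>.06)&(near[:,2]<.085)]
    if len(F)<5: return print(n,"conf",b[0]["conf"],b0,"few",len(F))
    r=cv2.minAreaRect((F[:,:2]*1000).astype(np.float32)); bx=cv2.boxPoints(r)
    e=[bx[1]-bx[0],bx[2]-bx[1]]; lo=max(e,key=np.linalg.norm); yaw=np.degrees(np.arctan2(lo[1],lo[0]))-90
    fl=b0[:2]; d=np.array(r[0])/1000-fl; dy=np.degrees(np.arctan2(d[1],d[0]))
    yaw=dy+((yaw-dy+90)%180-90)
    R=near[(near[:,2]>.003)&(near[:,2]<.08)]; r2=cv2.minAreaRect((R[:,:2]*1000).astype(np.float32))
    print(n,"conf",round(b[0]["conf"],2),b0,"fold c",np.round(r[0],1),"size",np.round(r[1],1),"med",np.median(F,0),"yaw",round(yaw,1),"dir",round(dy,1),"all",np.round(r2[0],1),np.round(r2[1],1),round(r2[2],1))
E
python3 - <<'E'
from pots import *
rel(.5,.08,.2,90)
for c in("top","scene"):
    p=camera(c); print(c); rail(p); [fold(p,n) for n in ("blue","green","cream")]
    if c=="top":
        b=[x for x in [mask_pts(p,"wedge_grip",.003)[0]]][0]; print("wedge",len(b), b.min(0) if len(b) else 0,b.max(0) if len(b) else 0)
E
```

```text
t 12.93 pos [ 0.6416 -0.1418  0.1782] yaw 93.11 delta [ 1.528 -0.862 -0.142] spin 0.104 J [ 0.62  0.53 -0.66  1.43  0.33  1.29 -0.01]
top
rail n 286 yaw 3.154399737867998 y at .6 -0.06325235970364916 z 0.1348611445700999 x 0.4854118843907626 0.7097342867574018
blue conf 0.88 [0.4995 0.0904 0.0081] fold c [521.9 109.2] size [ 36.  114.9] med [0.5226 0.078  0.0707] yaw 5.3 dir 40.0 all [498.4  91.8] [147.2 143.6] 81.3
green conf 0.89 [0.478  0.1776 0.0102] fold c [506.1 181.2] size [25.8 44.5] med [0.5072 0.1804 0.0706] yaw 14.1 dir 7.3 all [477.5 178.1] [148.1 140.9] 52.4
cream conf 0.76 [0.6987 0.1692 0.0201] fold c [730.3 169.9] size [27.6 46.5] med [0.7288 0.1691 0.07  ] yaw 7.9 dir 1.3 all [701.6 169.1] [146.6 137.1] 75.8
wedge 425 [ 0.5831 -0.0734  0.0044] [0.6218 0.0461 0.0416]
scene
rail n 129 yaw 3.2136386237442998 y at .6 -0.06410341855672323 z 0.13217015584634523 x 0.48313989661053125 0.6773811710545876
blue conf 0.56 [0.4904 0.0727 0.0298] fold c [522.4  76.1] size [50.3 28. ] med [0.5206 0.0754 0.0691] yaw -19.3 dir 6.0 all [489.   80.2] [100.7 135.7] 36.8
green conf 0.68 [0.4783 0.1736 0.0314] fold c [507.1 181.7] size [36.9 45. ] med [0.5007 0.1803 0.0688] yaw 1.4 dir 15.6 all [476.4 168.6] [103.1 127.1] 3.6
cream conf 0.91 [0.7089 0.162  0.0347] fold c [729.8 169.7] size [33.9 48.8] med [0.7241 0.1696 0.0684] yaw 4.1 dir 20.2 all [700.4 156. ] [103.4  94.2] 5.1
```

```bash
sed -i 's/    if len(F)<5: return/    k=b0[:2]+0\n    near2=F[np.linalg.norm(F[:,:2]-b0[:2],axis=1)<.062]\n    if len(near2)>4:\n        k=np.median(near2[:,:2],0)\n        for _ in range(3): F2=F[np.linalg.norm(F[:,:2]-k,axis=1)<.029]; k=np.median(F2[:,:2],0)\n        F=F2\n    if len(F)<5: return/' pots.py
python3 - <<'E'
from pots import *
p=camera("top"); [fold(p,n) for n in ("blue","green","cream")]
E
```

```text
blue conf 0.72 [0.4948 0.0869 0.0029] fold c [524.3  75.4] size [44.4 25.8] med [0.5252 0.0752 0.0705] yaw -16.2 dir -21.2 all [494.2  87.5] [145.2 146. ] 11.4
green conf 0.91 [0.4784 0.1787 0.016 ] fold c [506.3 181.3] size [25.8 44.2] med [0.507  0.1808 0.0705] yaw 14.8 dir 5.3 all [481.4 178.2] [141.8 145.8] 0.4
cream conf 0.67 [0.6989 0.1672 0.0198] fold c [730.6 169.7] size [27.9 44.1] med [0.7288 0.1696 0.0704] yaw 11.4 dir 4.6 all [699.7 167.4] [142.1 143. ] 5.4
```

Call:
carry_out(
  deltas=[
    [0.3,-0.1,-0.15,0,0.3],
    [0.7,-0.4,-0.15,0,0.3],
    [1,-0.7,-0.15,0,0.3],
    [1,-0.8,-0.15,0,0.3],
    [1,-0.8,-0.15,0,0.3],
    [1,-0.8,-0.15,0,0.3],
  ],
)

```text
clock: 14.32
position: [0.5138, 0.0007, 0.2026]
ee_rot: [0.688, 0.726, 0.0, 0.0]
ft_force: [-0.3, 0.0, -0.5]
grip_width: 0.651
grasp_force: 0.0
```

Run:
```python
from h import *
rel(.5245,.0755,.13,74)
```

```text
t 14.32 pos [0.5138 0.0007 0.2026] yaw 93.06 delta [0.495 0.097 0.484] spin 0.635 J [ 0.62  0.2  -0.79  1.79  0.15  1.21 -0.15]
```

Call:
carry_out(
  deltas=[
    [0.25,0.05,0.1,0.3,0.3],
    [0.5,0.1,0.3,0.63,0.3],
    [0.5,0.1,0.5,0.63,0.3],
    [0.5,0.1,0.5,0.63,0.3],
    [0.5,0.1,0.7,0.63,0.3],
    [0.5,0.1,0.9,0.63,0.3],
    [0.5,0.1,0.9,0.63,0.3],
    [0.5,0.1,0.9,0.63,-0.8],
    [0.5,0.1,0.9,0.63,-0.8],
    [0.5,0.1,0.9,0.63,-0.8],
    [0.5,0.1,0.9,0.63,-0.8],
    [0.5,0.1,0.9,0.63,-0.8],
    [0.5,0.1,0.9,0.63,-0.8],
  ],
  force=40,
)

```text
clock: 15.95
position: [0.5249, 0.0771, 0.0692]
ee_rot: [0.798, 0.603, 0.001, 0.001]
ft_force: [-2.4, -0.8, 8.1]
grip_width: 0.296
grasp_force: 38.8
```

Run:
```python
from h import *
rel(.5245,.0755,.067,74)
p=camera("scene"); im=p["img"][170:260,150:290]; cv2.imwrite("pics/s3.png",cv2.resize(im[...,::-1],(700,450),interpolation=cv2.INTER_CUBIC))
```

```text
t 15.95 pos [0.5249 0.0771 0.0692] yaw 74.21 delta [-0.011  0.     0.015] spin 0.007 J [ 0.39  0.41 -0.73  1.87  0.33  0.98 -0.76]
```

View pics/s3.png

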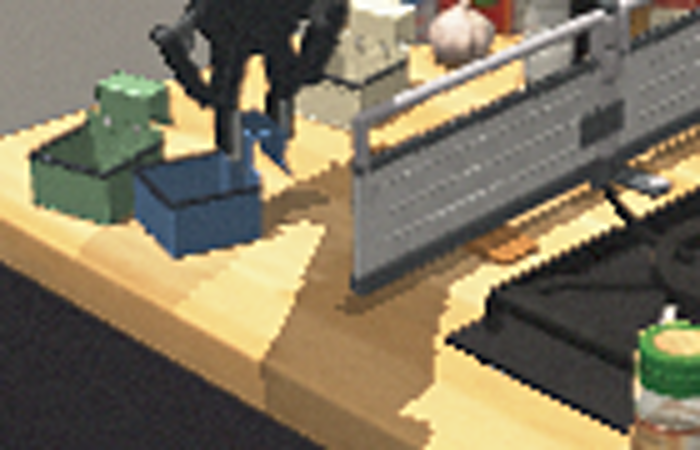

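Blue's fold is between the fingers at (245,130), and the wedge tip shows under the wing at (505,248). Lifting and turning.

Call:
carry_out(
  deltas=[
    [0,0,-0.3,0,-0.8],
    [0,0,-0.6,0,-0.8],
    [0,0,-0.9,0.2,-0.8],
    [0,0,-1,0.5,-0.8],
    [0,0,-1,0.8,-0.8],
    [0,0,-1,1,-0.8],
    [0,0,-1,1,-0.8],
  ],
)

```text
clock: 16.88
position: [0.5242, 0.0772, 0.2183]
ee_rot: [0.926, 0.377, 0.001, 0.0]
ft_force: [0.8, -0.6, -2.2]
grip_width: 0.294
grasp_force: 41.4
```

Call:
carry_out(
  deltas=[
    [0,0,0,0.3,-0.8],
    [0,0,0,0.6,-0.8],
    [0,0,0,1,-0.8],
    [0,0,0,1,-0.8],
    [0,0,0,1,-0.8],
  ],
)

```text
clock: 17.5
position: [0.524, 0.0771, 0.2175]
ee_rot: [0.992, 0.126, 0.0, 0.0]
ft_force: [-1.1, -0.7, -1.6]
grip_width: 0.291
grasp_force: 41.4
```

Run:
```python
from pots import *
rel(.531,-.0675,.22,3.2)
o=manip.get_obs(); print(o["grip_width"],o["grasp_force"],o["ft_force"])
```

```text
t 17.5 pos [0.524  0.0771 0.2175] yaw 14.5 delta [-0.196  0.945 -0.016] spin 0.377 J [ 0.37  0.21 -0.67  1.73  0.14  1.25 -1.65]
0.2909248804224198 41.37087408453226 [-1.0745 -0.6959 -1.5657]
```

Call:
carry_out(
  deltas=[
    [-0.05,0.3,-0.1,0.2,-0.8],
    [-0.1,0.6,-0.1,0.38,-0.8],
    [-0.2,0.9,-0.1,0.38,-0.8],
    [-0.2,0.94,-0.1,0.38,-0.8],
    [-0.2,0.94,-0.1,0.38,-0.8],
    [-0.2,0.94,-0.1,0.38,-0.8],
  ],
)

```text
clock: 18.25
position: [0.5297, -0.0653, 0.2324]
ee_rot: [1.0, 0.026, 0.0, -0.0]
ft_force: [-0.1, 0.1, -1.9]
grip_width: 0.297
grasp_force: 41.3
```

Run:
```python
from pots import *
rel(.531,-.0675,.137,3.2)
for c in ("top","scene"):
    p=camera(c); rail(p)
    b=boxes_of("pot_blue_floor",p)[:1]; h=boxes_of("pot_blue_hook",p)[:1]; print([ (x["position"],x["conf"]) for x in b+h])
    if c=="scene":
        im=p["img"][150:250,160:310]; cv2.imwrite("pics/s4.png",cv2.resize(im[...,::-1],(750,500),interpolation=cv2.INTER_CUBIC))
```

```text
t 18.25 pos [ 0.5297 -0.0653  0.2324] yaw 3.02 delta [0.008 0.016 0.636] spin -0.006 J [ 0.53  0.19 -0.55  1.71  0.1   1.27 -1.56]
rail n 74 yaw 2.9702561547732604 y at .6 -0.06307632271796963 z 0.1350218175835603 x 0.6497350603085165 0.7099825961333599
[]
rail n 143 yaw 3.1687735160234367 y at .6 -0.06424408913652832 z 0.13226590288930778 x 0.4833743189269704 0.7099444576624288
[([0.5088, -0.0504, 0.1916], 0.88), ([0.5106, -0.0515, 0.1891], 0.87)]
```

View pics/s4.png

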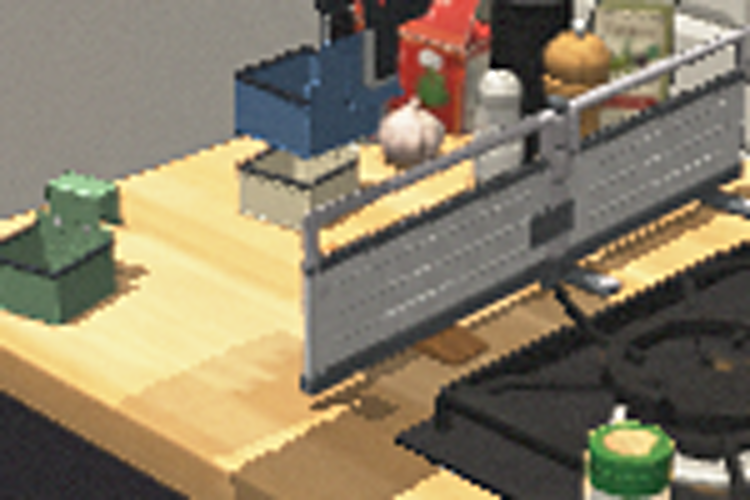

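Blue pot hangs level in the grip at (310,110), pocket left of the rail. Lowering.

Call:
carry_out(
  deltas=[
    [0.01,0.015,0.1,0,-0.8],
    [0.01,0.015,0.25,0,-0.8],
    [0.01,0.015,0.4,0,-0.8],
    [0.01,0.015,0.48,0,-0.8],
    [0.01,0.015,0.48,0,-0.8],
  ],
)

```text
clock: 19.18
position: [0.5306, -0.0691, 0.1593]
ee_rot: [1.0, 0.025, -0.001, -0.0]
ft_force: [0.8, -0.1, -1.3]
grip_width: 0.299
grasp_force: 41.3
```

Run:
```python
from pots import *
rel(.531,-.0675,.137,3.2)
p=camera("scene"); rail(p)
W=cloud(p); im=p["img"].astype(int); 
M=(im[...,2]>im[...,0]+25)&(abs(W[...,0]-.53)<.08)&(W[...,1]>-.12)&(W[...,1]<.03)&(W[...,2]>.08)
P=W[M]
for z in np.arange(.1,.18,.006):
    q=P[abs(P[:,2]-z)<.003]
    if len(q): print(round(z,3),len(q),"x",q[:,0].min(),q[:,0].max(),"y",q[:,1].min(),q[:,1].max())
```

```text
t 19.18 pos [ 0.5306 -0.0691  0.1593] yaw 2.82 delta [ 0.003 -0.011  0.149] spin -0.013 J [ 0.52  0.26 -0.54  1.79  0.15  1.13 -1.59]
rail n 102 yaw 2.5130916601376234 y at .6 -0.06345433186456 z 0.13234406848118208 x 0.4815039132938508 0.70891033416538
0.1 32 x 0.49294351354989036 0.5595455034035912 y -0.058323789439314606 0.008776499965204538
0.106 47 x 0.4899438385839716 0.5575049718285153 y -0.061158645298729636 0.00725481600623958
0.112 40 x 0.49377421822967427 0.5591723255892745 y -0.061934786225280924 0.006851357142508759
0.118 55 x 0.4920860173070223 0.5588310178499785 y -0.06278292084309614 0.006434583006260147
0.124 39 x 0.491725945095307 0.5596845532783125 y -0.08215736305382887 0.007650806100540647
0.13 25 x 0.49049578751230716 0.5575385290227833 y -0.08848062006233433 -0.0026053511799827692
0.136 21 x 0.49644855732382076 0.5272031969445351 y -0.08393714368131994 -0.05709613229720246
0.142 15 x 0.5083038699754644 0.5282116206484992 y -0.08542405768022276 -0.05705681325692396
0.148 13 x 0.5080967770632764 0.5193365328097214 y -0.08440157484822787 -0.054711938753146304
0.154 8 x 0.5084388578621454 0.5408131899345101 y -0.0844139564892655 -0.05034562424989267
0.16 28 x 0.5052384743066052 0.5315768912846831 y -0.08336455368787302 -0.05818947231607468
```

Call:
carry_out(
  deltas=[
    [0,-0.012,0.05,0.01,-0.8],
    [0,-0.012,0.1,0.01,-0.8],
    [0,-0.012,0.13,0.01,-0.8],
    [0,-0.012,0.145,0.01,-0.8],
    [0,-0.012,0.15,0.01,-0.8],
  ],
)

```text
clock: 19.85
position: [0.5359, -0.0647, 0.1437]
ee_rot: [1.0, 0.023, 0.006, -0.0]
ft_force: [0.6, 7.6, 3.1]
grip_width: 0.291
grasp_force: 52.2
```

Call:
carry_out(
  deltas=[
    [0,-0.02,-0.02,0,-0.8],
    [0,-0.02,-0.02,0,-0.8],
  ],
)

```text
clock: 20.1
position: [0.5309, -0.0643, 0.1408]
ee_rot: [1.0, 0.022, -0.0, 0.0]
ft_force: [0.7, 0.9, -1.3]
grip_width: 0.296
grasp_force: 50.5
```

Run:
```python
from pots import *
rel(.531,-.0645,.137,3.2)
o=manip.get_obs();print(o["ft_force"],o["torque"],o["ee_rot"])
p=camera("scene"); rail(p)
W=cloud(p); im=p["img"].astype(int); 
M=(im[...,2]>im[...,0]+25)&(abs(W[...,0]-.53)<.08)&(W[...,1]>-.12)&(W[...,1]<.03)&(W[...,2]>.06)
P=W[M]
for z in np.arange(.07,.18,.008):
    q=P[abs(P[:,2]-z)<.004]
    if len(q): print(round(z,3),len(q),"x",q[:,0].min(),q[:,0].max(),"y",q[:,1].min(),q[:,1].max())
c=p["img"][150:250,160:310]; cv2.imwrite("pics/s5.png",cv2.resize(c[...,::-1],(750,500),interpolation=cv2.INTER_CUBIC))
```

```text
t 20.1 pos [ 0.5309 -0.0643  0.1408] yaw 2.52 delta [0.001 0.001 0.025] spin -0.023 J [ 0.51  0.28 -0.54  1.81  0.16  1.1  -1.62]
[ 0.7488  0.9116 -1.3283] [ 0.1724 -0.011   0.0165] [ 0.9998  0.022  -0.      0.0002]
rail n 99 yaw 3.235306409779178 y at .6 -0.06452094926041149 z 0.13169492446350692 x 0.48231878983350535 0.7060167479280419
0.078 9 x 0.4907584563507212 0.49655697715892416 y -0.05017286381290961 -0.00801423957782591
0.086 32 x 0.4890477197291167 0.5456367897165737 y -0.04725300540415679 0.010406894500449538
0.094 46 x 0.4884737594852417 0.5541270718555726 y -0.0521589173189176 0.012992609422310085
0.102 72 x 0.4897675558410621 0.5577056744637777 y -0.05886549761165118 0.012015401908898247
0.11 67 x 0.48993875439786366 0.5575260578117127 y -0.08075104622518567 0.014060364014856898
0.118 18 x 0.5008582000884647 0.5443958681783787 y -0.08341962127962059 0.005309836862513055
0.126 8 x 0.5090534776234967 0.5198454405085748 y -0.07794259791567902 -0.07432194217901913
0.134 17 x 0.5023554106451223 0.5214788720129592 y -0.07796912742886138 -0.04936808373950707
0.142 29 x 0.5058978847880882 0.5422071906502046 y -0.07945184348991949 -0.0380803638709645
0.15 11 x 0.5039392135851775 0.5255731489966589 y -0.07786433703643339 -0.055552352625729544
```

View pics/s5.png

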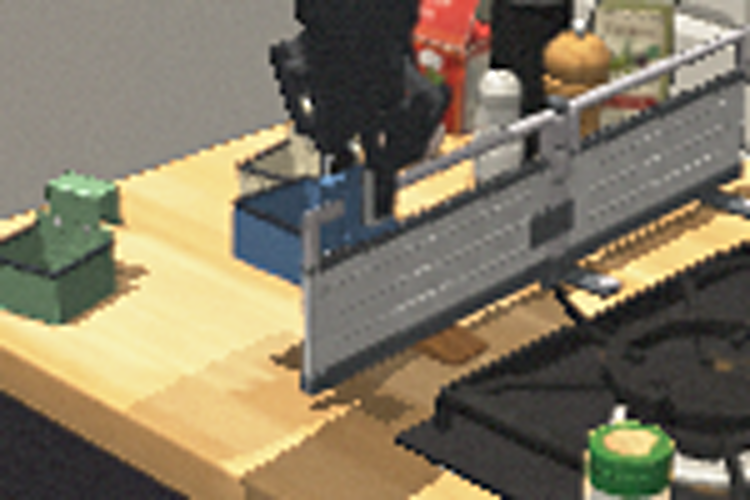

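Hook straddles the rail at (345,195), pocket hanging on the left. Lowering the last 4 mm and releasing.

Call:
carry_out(
  deltas=[
    [0,-0.005,0.015,0,-0.8],
    [0,-0.005,0.03,0,-0.8],
    [0,-0.005,0.03,0,-0.8],
  ],
)

```text
clock: 20.52
position: [0.5306, -0.0637, 0.1358]
ee_rot: [1.0, 0.022, -0.0, -0.0]
ft_force: [-0.7, 1.3, -1.3]
grip_width: 0.293
grasp_force: 50.4
```

Call:
carry_out(
  deltas=[
    [0,0,0.01,0,-0.8],
    [0,0,0.02,0,-0.8],
    [0,0,0.02,0,-0.8],
  ],
)

```text
clock: 20.9
position: [0.531, -0.0637, 0.1338]
ee_rot: [1.0, 0.022, 0.0, 0.0]
ft_force: [-2.4, 0.0, 3.4]
grip_width: 0.294
grasp_force: 51.1
```

Call:
carry_out(
  deltas=[
    [0,0,0,0,0.1],
    [0,0,0,0,0.1],
    [0,0,0,0,0.1],
    [0,0,-0.2,0,0.1],
    [0,0,-0.5,0,0.1],
    [0,0,-0.8,0,0.1],
    [0,-0.4,-0.8,-0.3,0.1],
    [0,-0.8,-0.8,-0.6,0.1],
    [0,-1,-0.8,-1,0.1],
    [0,-1,-0.8,-1,0.1],
    [0,-1,-0.8,-1,0.1],
  ],
)

```text
clock: 22.28
position: [0.5245, 0.0853, 0.2532]
ee_rot: [0.96, 0.279, -0.0, 0.0]
ft_force: [0.3, -0.2, -0.4]
grip_width: 0.548
grasp_force: 0.0
```

Run:
```python
from pots import *
rel(.5065,.181,.25,104)
for c in ("top","scene"):
    p=camera(c); rail(p); fold(p,"green"); fold(p,"cream")
    for q in ("hook","floor"): print(q,[(x["position"],x["conf"]) for x in boxes_of("pot_blue_"+q,p)[:1]])
c=p["img"][150:250,160:310]; cv2.imwrite("pics/s6.png",cv2.resize(c[...,::-1],(750,500),interpolation=cv2.INTER_CUBIC))
```

```text
t 22.27 pos [0.5245 0.0853 0.2532] yaw 32.37 delta [ 0.24  -0.603  0.021] spin -2.388 J [ 0.39  0.19 -0.71  1.68  0.13  1.32 -1.35]
rail n 254 yaw 2.38938270767205 y at .6 -0.06262239463866295 z 0.13560234342353683 x 0.48536652357365967 0.709923669813778
green not seen
cream conf 0.93 [0.7039 0.1638 0.0154] fold c [730.2 169.5] size [27.2 44.2] med [0.729  0.1697 0.0695] yaw 12.2 dir 12.2 all [708.4 155.2] [140.  128.4] 38.5
hook [([0.5294, -0.0284, 0.078], 0.65)]
floor [([0.532, -0.0268, 0.0809], 0.69)]
rail n 136 yaw 2.845427681048726 y at .6 -0.06438060606014809 z 0.13292306387112446 x 0.4809151718083803 0.7080155064527922
green conf 0.82 [0.522  0.2144 0.0298] fold c [541.4 226.7] size [29.8 43. ] med [0.5373 0.2232 0.0687] yaw 22.6 dir 32.4 all [513.1 204.9] [109.6  90. ] 20.1
cream conf 0.84 [0.7165 0.17   0.0412] fold c [728.2 168.5] size [31.2 45.2] med [0.7234 0.168  0.0689] yaw 10.5 dir -7.3 all [713.5 151.9] [ 95.5 144.5] 73.9
hook [([0.5111, -0.042, 0.0999], 0.75)]
floor [([0.5134, -0.0421, 0.1017], 0.9)]
```

View pics/s6.png

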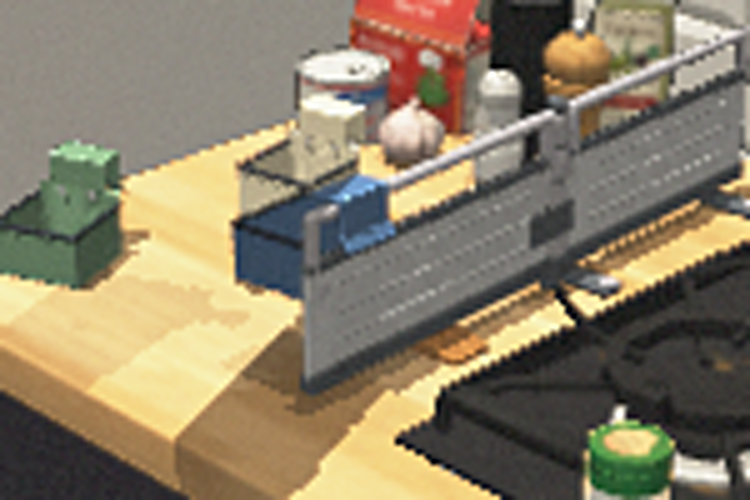

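Blue hangs properly at (330,220), wing home. Green has been knocked to (60,215) in the crop. Cream next.

Call:
carry_out(
  deltas=[
    [0.35,0.05,0,-0.3,0],
    [0.73,0.13,0,-0.7,0],
    [0.73,0.13,0,-1,0],
    [0.73,0.13,0,-1,0],
    [0.73,0.13,0,-1,0],
  ],
)

```text
clock: 23.4
position: [0.6269, 0.1285, 0.2538]
ee_rot: [0.856, 0.517, 0.0, 0.0]
ft_force: [-0.4, -0.6, 0.2]
grip_width: 0.496
grasp_force: 0.0
```

Run:
```python
from pots import *
rel(.7303,.1697,.18,102)
```

```text
t 23.4 pos [0.6269 0.1285 0.2538] yaw 62.28 delta [0.564 0.482 0.492] spin -1.324 J [ 0.28  0.47 -0.77  1.39  0.32  1.41 -0.97]
```

Call:
carry_out(
  deltas=[
    [0.3,0.25,0,-0.3,0],
    [0.56,0.48,0,-0.7,0],
    [0.56,0.48,0.2,-1,0],
    [0.56,0.48,0.3,-1,0],
    [0.56,0.48,0.3,-1,0],
  ],
)

```text
clock: 24.02
position: [0.7289, 0.1692, 0.2079]
ee_rot: [0.693, 0.721, -0.001, 0.0]
ft_force: [-0.6, -0.7, -0.1]
grip_width: 0.5
grasp_force: 0.0
```

Run:
```python
from pots import *
rel(.7303,.1697,.068,102)
p=camera("scene"); fold(p,"cream"); fold(p,"green"); p=camera("top"); fold(p,"cream"); fold(p,"green")
```

```text
t 24.02 pos [0.7289 0.1692 0.2079] yaw 92.22 delta [0.005 0.011 0.933] spin -0.326 J [ 0.14  0.76 -0.79  1.09  0.51  1.48 -0.5 ]
cream conf 0.92 [0.7169 0.1689 0.0369] fold c [731.4 168.3] size [33.2 41.7] med [0.723  0.1667 0.0685] yaw 9.9 dir -2.6 all [714.9 158.1] [ 86.2 141.9] 75.6
green conf 0.7 [0.5253 0.2146 0.0313] fold c [540.5 227.1] size [30.5 45.8] med [0.5374 0.2241 0.0684] yaw 21.3 dir 39.3 all [519.9 213.5] [113.5 134.4] 26.5
cream conf 0.71 [0.7154 0.1486 0.0276] fold c [731.9 161.2] size [25.9 26.5] med [0.7316 0.1588 0.0702] yaw 11.1 dir 37.4 all [728.6 125.2] [148.3  92.3] 30.2
green conf 0.6 [0.4969 0.2421 0.0358] fold c [535.6 244.5] size [25.4  4.1] med [0.5336 0.2431 0.0693] yaw -62.2 dir 3.6 all [483.5 268.5] [145.5  90.3] 23.1
```

Call:
carry_out(
  deltas=[
    [0.005,0.012,0.2,-0.3,0],
    [0.005,0.012,0.5,-0.33,0],
    [0.005,0.012,0.8,-0.33,0],
    [0.005,0.012,0.93,-0.33,0],
    [0.005,0.012,0.93,-0.33,0],
    [0.005,0.012,0.93,-0.33,-0.8],
    [0.005,0.012,0.93,-0.33,-0.8],
    [0.005,0.012,0.93,-0.33,-0.8],
    [0.005,0.012,0.93,-0.33,-0.8],
    [0.005,0.012,0.93,-0.33,-0.8],
  ],
  force=50,
)

```text
clock: 25.58
position: [0.7325, 0.1714, 0.0715]
ee_rot: [0.627, 0.779, 0.001, 0.001]
ft_force: [-1.5, -0.1, 7.1]
grip_width: 0.291
grasp_force: 50.1
```

Call:
carry_out(
  deltas=[
    [0,0,-0.3,0,-0.8],
    [0,0,-0.6,0,-0.8],
    [0,0,-0.9,0.2,-0.8],
    [0,0,-1,0.5,-0.8],
    [0,0,-1,0.8,-0.8],
    [0,0,-1,1,-0.8],
    [0,0,-1,1,-0.8],
  ],
)

```text
clock: 26.45
position: [0.7316, 0.171, 0.2196]
ee_rot: [0.807, 0.591, 0.0, 0.0]
ft_force: [0.6, -0.2, -1.6]
grip_width: 0.299
grasp_force: 50.6
```

Run:
```python
from pots import *
rel(.683,-.056,.23,3.2)
```

```text
t 26.45 pos [0.7316 0.171  0.2196] yaw 72.46 delta [-1.54   0.147 -0.069] spin 2.309 J [ 0.1   0.74 -0.73  1.06  0.47  1.49 -0.83]
```

Call:
carry_out(
  deltas=[
    [-0.1,0,-0.07,0.3,-0.8],
    [-0.3,0,-0.07,0.6,-0.8],
    [-0.5,0,-0.07,1,-0.8],
    [-0.5,0,-0.07,1,-0.8],
    [-0.5,0,-0.07,1,-0.8],
  ],
)

```text
clock: 27.08
position: [0.7089, 0.1, 0.2297]
ee_rot: [0.932, 0.363, 0.0, -0.0]
ft_force: [0.2, 0.5, -2.3]
grip_width: 0.29
grasp_force: 50.5
```

Run:
```python
from pots import *
rel(.683,-.056,.23,3.2)
```

```text
t 27.07 pos [0.7089 0.1    0.2297] yaw 42.62 delta [-0.831  0.649 -0.003] spin 1.314 J [ 0.2   0.63 -0.66  1.18  0.37  1.45 -1.24]
```

Call:
carry_out(
  deltas=[
    [-0.2,0.15,0,0.3,-0.8],
    [-0.45,0.35,0,0.6,-0.8],
    [-0.7,0.55,0,1,-0.8],
    [-0.83,0.65,0,1,-0.8],
    [-0.83,0.65,0,1,-0.8],
    [-0.83,0.65,0,1,-0.8],
  ],
)

```text
clock: 27.82
position: [0.6829, -0.0541, 0.2293]
ee_rot: [0.994, 0.111, 0.0, -0.001]
ft_force: [-0.3, 0.7, -2.0]
grip_width: 0.291
grasp_force: 50.5
```

```bash
cat > hang.py <<'E'
from pots import *
def chk(x,y,w,lo):
    p=camera("scene"); W=cloud(p); r=outline_of("pot_%s_hook"%w,p)
    M=np.zeros(W.shape[:2],bool)
    for q in r[:2]: M|=q["region"]
    P=W[M]; P=P[(abs(P[:,0]-x)<.06)&(P[:,1]>-.12)&(P[:,1]<.04)&(P[:,2]>.06)]
    for z in np.arange(lo,lo+.11,.008):
        q=P[abs(P[:,2]-z)<.004]
        if len(q): print(round(z,3),len(q),"x",np.percentile(q[:,0],[3,97]),"y",np.percentile(q[:,1],[3,97]))
    rail(p); return p
E
python3 - <<'E'
from hang import *
rel(.683,-.056,.16,3.2); chk(.683,-.056,"cream",.15)
E
```

```text
t 27.82 pos [ 0.6829 -0.0541  0.2293] yaw 12.72 delta [-0.003  0.013  0.462] spin 0.317 J [ 0.39  0.54 -0.56  1.29  0.28  1.39 -1.5 ]
0.158 25 x [0.6394 0.6984] y [-0.0475  0.0046]
0.166 58 x [0.6365 0.7091] y [-0.0481  0.0069]
0.174 66 x [0.6374 0.7039] y [-0.0471  0.0201]
0.182 76 x [0.6381 0.7028] y [-0.0477  0.0229]
0.19 82 x [0.6371 0.7047] y [-0.0492  0.0235]
0.198 100 x [0.6383 0.7041] y [-0.0723  0.0226]
0.206 25 x [0.6553 0.692 ] y [-0.0731 -0.0414]
0.214 18 x [0.6637 0.6882] y [-0.0722 -0.0385]
0.222 13 x [0.6595 0.673 ] y [-0.0697 -0.0379]
0.23 26 x [0.6628 0.695 ] y [-0.0662 -0.0404]
rail n 138 yaw 3.0300820871987066 y at .6 -0.06446212327535325 z 0.13245145663362617 x 0.482667504336506 0.7088055973590526
```

Call:
carry_out(
  deltas=[
    [0,0.01,0.1,0.2,-0.8],
    [0,0.01,0.1,0.32,-0.8],
    [0,0.01,0.25,0.32,-0.8],
    [0,0.01,0.4,0.32,-0.8],
    [0,0.01,0.46,0.32,-0.8],
    [0,0.01,0.46,0.32,-0.8],
  ],
)

```text
clock: 28.68
position: [0.683, -0.0573, 0.16]
ee_rot: [1.0, 0.025, -0.0, -0.0]
ft_force: [-0.4, 0.7, -0.9]
grip_width: 0.295
grasp_force: 50.5
```

Run:
```python
from hang import *
rel(.683,-.056,.137,3.2); chk(.683,-.056,"cream",.09)
```

```text
t 28.68 pos [ 0.683  -0.0573  0.16  ] yaw 2.9 delta [ 0.001 -0.009  0.154] spin -0.01 J [ 0.37  0.58 -0.52  1.37  0.29  1.27 -1.68]
0.09 2 x [0.6499 0.6551] y [-0.0215 -0.0209]
0.098 42 x [0.647  0.7116] y [-0.0479  0.0189]
0.106 51 x [0.6468 0.7131] y [-0.0488  0.0179]
0.114 51 x [0.6471 0.7123] y [-0.0484  0.0193]
0.122 61 x [0.6466 0.7119] y [-0.0729  0.0178]
0.13 70 x [0.6485 0.7112] y [-0.0737  0.0168]
0.138 22 x [0.6596 0.6874] y [-0.0718 -0.0435]
0.146 16 x [0.662  0.6801] y [-0.0706 -0.0448]
0.154 23 x [0.664  0.6888] y [-0.0697 -0.0386]
0.162 10 x [0.6632 0.6862] y [-0.07  -0.051]
rail n 146 yaw 5.633732894245944 y at .6 -0.062423964810930904 z 0.1326884488910443 x 0.48117367894509505 0.6743008910061989
```

Call:
carry_out(
  deltas=[
    [0,-0.017,0.03,0,-0.8],
    [0,-0.017,0.07,0,-0.8],
    [0,-0.017,0.11,0,-0.8],
    [0,-0.017,0.14,0,-0.8],
    [0,-0.017,0.155,0,-0.8],
    [0,-0.017,0.155,0,-0.8],
  ],
)

```text
clock: 29.52
position: [0.683, -0.0557, 0.1397]
ee_rot: [1.0, 0.024, 0.0, 0.0]
ft_force: [-10.2, -0.1, 17.5]
grip_width: 0.294
grasp_force: 52.7
```

Call:
carry_out(
  deltas=[
    [0,0,-0.015,0,-0.8],
    [0,0,-0.015,0,-0.8],
  ],
)

```text
clock: 29.78
position: [0.6832, -0.0556, 0.1398]
ee_rot: [1.0, 0.025, 0.0, 0.0]
ft_force: [-1.2, -0.2, 5.1]
grip_width: 0.292
grasp_force: 51.4
```

Run:
```python
from hang import *
rel(.683,-.056,.137,3.2); o=manip.get_obs(); print(o["ft_force"],o["torque"]); chk(.683,-.056,"cream",.07)
```

```text
t 29.77 pos [ 0.6832 -0.0556  0.1398] yaw 2.81 delta [-0.001  0.002  0.019] spin -0.013 J [ 0.37  0.59 -0.51  1.39  0.29  1.23 -1.69]
[-1.1964 -0.1838  5.1384] [-0.1116  0.3993 -0.0223]
0.07 2 x [0.65   0.6564] y [-0.0009  0.0018]
0.078 13 x [0.6484 0.6532] y [-0.0176  0.0058]
0.086 13 x [0.6483 0.7046] y [-0.0279  0.0238]
0.094 30 x [0.648  0.7126] y [-0.0421  0.02  ]
0.102 65 x [0.6481 0.7136] y [-0.0692  0.0205]
0.11 55 x [0.6474 0.7088] y [-0.0731  0.0165]
0.118 8 x [0.6619 0.6782] y [-0.0715 -0.0501]
0.126 8 x [0.6641 0.6728] y [-0.0717 -0.0618]
0.134 16 x [0.6605 0.6805] y [-0.0715 -0.0451]
0.142 6 x [0.6602 0.6801] y [-0.0688 -0.0498]
rail n 135 yaw 3.610704877779341 y at .6 -0.06505132180668666 z 0.1327103345686822 x 0.48191702297402145 0.6784771836220859
```

Call:
carry_out(
  deltas=[
    [0,0,0,0,0.1],
    [0,0,0,0,0.1],
    [0,0,0,0,0.1],
    [0,0,-0.2,0,0.1],
    [0,0,-0.5,0,0.1],
    [0,0,-0.7,0,0.1],
    [-0.3,0.2,-0.7,-0.3,0.1],
    [-0.5,0.5,-0.7,-0.7,0.1],
    [-0.6,0.5,-0.7,-1,0.1],
    [-0.6,0.5,-0.7,-1,0.1],
  ],
)

```text
clock: 31.12
position: [0.5961, -0.1356, 0.2446]
ee_rot: [0.96, 0.282, 0.0, 0.0]
ft_force: [0.2, 0.5, -0.1]
grip_width: 0.55
grasp_force: 0.0
```

Run:
```python
from hang import *
for c in ("top","scene"):
    p=camera(c); rail(p); fold(p,"green"); 
    for q in ("cream_hook","cream_floor","blue_hook","blue_floor"): print(q,[(x["position"],x["conf"]) for x in boxes_of("pot_"+q,p)[:1]])
save(p,"s7.png",(800,600))
rel(.541,.227,.25,112)
```

```text
rail n 89 yaw 2.830005923025428 y at .6 -0.0475273075199973 z 0.13706736501613426 x 0.5063010452659106 0.7043654678282203
green conf 0.69 [0.5158 0.2192 0.0165] fold c [543.2 225.6] size [26.8 44.7] med [0.5433 0.2247 0.0703] yaw 21.4 dir 13.2 all [513.6 216.9] [142.4 142.7] 2.2
cream_hook []
cream_floor [([0.6854, -0.0093, 0.0683], 0.87)]
blue_hook [([0.5278, -0.0172, 0.0696], 0.61)]
blue_floor [([0.5324, -0.0152, 0.0725], 0.92)]
rail n 171 yaw 3.370024004452482 y at .6 -0.0658745531253426 z 0.13232948903179548 x 0.4825883598591358 0.7099122955138792
green conf 0.7 [0.5218 0.2102 0.0284] fold c [541.4 225.7] size [29.3 43.4] med [0.5373 0.2243 0.0691] yaw 16.0 dir 38.4 all [520.5 221.7] [135.4  77.6] 26.9
cream_hook [([0.6713, -0.0429, 0.1055], 0.69)]
cream_floor [([0.6726, -0.0401, 0.1095], 0.53)]
blue_hook [([0.5128, -0.0433, 0.1012], 0.97)]
blue_floor [([0.5107, -0.0381, 0.1017], 0.7)]
t 31.73 pos [ 0.5968 -0.1348  0.2443] yaw 32.81 delta [ 0.994 -2.229 -0.038] spin -2.64 J [ 0.63  0.37 -0.62  1.48  0.22  1.35 -1.  ]
```

View pics/s7.png

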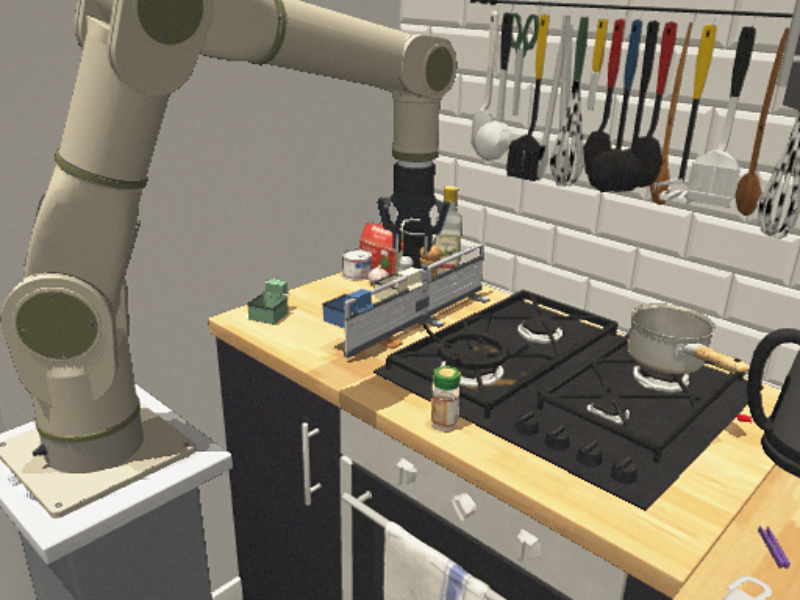

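Blue (348,308) and cream (395,285) hang on the rail, wing home. Green at (268,303). Going for green.

Call:
carry_out(
  deltas=[
    [0.2,-0.4,0,-0.3,0.1],
    [0.35,-0.8,0,-0.7,0.1],
    [0.45,-1,0,-1,0.1],
    [0.45,-1,0,-1,0.1],
    [0.45,-1,0,-1,0.1],
  ],
)

```text
clock: 32.35
position: [0.5723, 0.0269, 0.2443]
ee_rot: [0.854, 0.52, -0.0, 0.0]
ft_force: [0.3, 0.1, -0.3]
grip_width: 0.55
grasp_force: 0.0
```

Run:
```python
from hang import *
rel(.5425,.2257,.2,111)
```

```text
t 32.35 pos [0.5723 0.0269 0.2443] yaw 62.69 delta [ 1.087 -0.785  0.294] spin -1.61 J [ 0.52  0.32 -0.78  1.58  0.23  1.34 -0.77]
```

Call:
carry_out(
  deltas=[
    [0.3,-0.25,0,-0.3,0.1],
    [0.6,-0.5,0,-0.7,0.1],
    [0.9,-0.75,0.2,-1,0.1],
    [1,-0.78,0.3,-1,0.1],
    [1,-0.78,0.3,-1,0.1],
    [1,-0.78,0.3,-1,0.1],
  ],
)

```text
clock: 33.1
position: [0.5377, 0.2127, 0.1997]
ee_rot: [0.691, 0.723, -0.0, 0.0]
ft_force: [0.0, -0.6, 0.1]
grip_width: 0.549
grasp_force: 0.0
```

Run:
```python
from hang import *
rel(.5425,.2257,.069,111)
fold(camera("scene"),"green")
```

```text
t 33.1 pos [0.5377 0.2127 0.1997] yaw 92.62 delta [0.085 0.036 0.871] spin -0.613 J [ 0.28  0.41 -0.92  1.62  0.34  1.28 -0.65]
green conf 0.79 [0.5207 0.2139 0.0297] fold c [541.4 227.4] size [30.3 46.2] med [0.5369 0.2245 0.0687] yaw 14.2 dir 33.2 all [521.9 206.9] [126.8  91.3] 23.9
```

Call:
carry_out(
  deltas=[
    [0.085,0.036,0.1,-0.3,0.1],
    [0.085,0.036,0.3,-0.61,0.1],
    [0.085,0.036,0.6,-0.61,0.1],
    [0.085,0.036,0.87,-0.61,0.1],
    [0.085,0.036,0.87,-0.61,0.1],
    [0.085,0.036,0.87,-0.61,-0.8],
    [0.085,0.036,0.87,-0.61,-0.8],
    [0.085,0.036,0.87,-0.61,-0.8],
    [0.085,0.036,0.87,-0.61,-0.8],
    [0.085,0.036,0.87,-0.61,-0.8],
    [0.085,0.036,0.87,-0.61,-0.8],
  ],
)

```text
clock: 34.58
position: [0.5428, 0.2279, 0.0712]
ee_rot: [0.566, 0.825, 0.001, 0.001]
ft_force: [-0.1, -1.7, 7.8]
grip_width: 0.29
grasp_force: 50.0
```

Call:
carry_out(
  deltas=[
    [0,0,-0.3,0,-0.8],
    [0,0,-0.6,0,-0.8],
    [0,0,-0.9,0.2,-0.8],
    [0,0,-1,0.5,-0.8],
    [0,0,-1,0.8,-0.8],
    [0,0,-1,1,-0.8],
    [0,0,-1,1,-0.8],
  ],
)

```text
clock: 35.45
position: [0.5414, 0.2278, 0.2199]
ee_rot: [0.759, 0.651, 0.001, 0.001]
ft_force: [-0.1, 0.0, -1.1]
grip_width: 0.294
grasp_force: 49.8
```

Run:
```python
from hang import *
rel(.609,-.060,.235,3.2)
```

```text
t 35.45 pos [0.5414 0.2278 0.2199] yaw 81.17 delta [-1.827  0.74  -0.1  ] spin 2.599 J [ 0.22  0.4  -0.89  1.58  0.32  1.32 -0.86]
```

Call:
carry_out(
  deltas=[
    [-0.2,0.1,-0.1,0.3,-0.8],
    [-0.5,0.2,-0.1,0.6,-0.8],
    [-0.8,0.3,-0.1,1,-0.8],
    [-0.8,0.3,-0.1,1,-0.8],
    [-0.8,0.3,-0.1,1,-0.8],
  ],
)

```text
clock: 36.08
position: [0.5672, 0.1028, 0.2342]
ee_rot: [0.901, 0.433, 0.0, -0.0]
ft_force: [-0.9, 0.3, -0.8]
grip_width: 0.294
grasp_force: 49.9
```

Run:
```python
from hang import *
rel(.611,-.060,.235,3.2)
```

```text
t 36.08 pos [0.5672 0.1028 0.2342] yaw 51.3 delta [-0.664  0.907 -0.006] spin 1.603 J [ 0.37  0.33 -0.77  1.59  0.23  1.32 -1.1 ]
```

Call:
carry_out(
  deltas=[
    [-0.15,0.2,0,0.3,-0.8],
    [-0.3,0.45,0,0.6,-0.8],
    [-0.5,0.7,0,1,-0.8],
    [-0.66,0.9,0,1,-0.8],
    [-0.66,0.9,0,1,-0.8],
    [-0.66,0.9,0,1,-0.8],
  ],
)

```text
clock: 36.83
position: [0.6103, -0.0574, 0.2339]
ee_rot: [0.983, 0.185, 0.0, -0.001]
ft_force: [0.9, 0.2, -0.2]
grip_width: 0.297
grasp_force: 49.9
```

Call:
carry_out(
  deltas=[
    [0,0,0,0.3,-0.8],
    [0,0,0,0.6,-0.8],
    [0,0,0,0.6,-0.8],
    [0,0,0,0.6,-0.8],
  ],
)

```text
clock: 37.33
position: [0.6102, -0.0584, 0.2339]
ee_rot: [1.0, 0.03, 0.0, -0.0]
ft_force: [-0.1, 0.8, -2.4]
grip_width: 0.296
grasp_force: 49.9
```

Run:
```python
from hang import *
rel(.611,-.060,.16,3.2); chk(.609,-.056,"green",.14)
```

```text
t 37.33 pos [ 0.6102 -0.0584  0.2339] yaw 3.45 delta [0.004 0.011 0.493] spin 0.008 J [ 0.45  0.37 -0.55  1.5   0.2   1.33 -1.63]
0.164 40 x [0.5724 0.639 ] y [-0.0496  0.013 ]
0.172 68 x [0.5713 0.6381] y [-0.0521  0.0149]
0.18 76 x [0.5728 0.638 ] y [-0.052   0.0165]
0.188 78 x [0.5717 0.6368] y [-0.0513  0.016 ]
0.196 87 x [0.5707 0.6367] y [-0.0734  0.0157]
0.204 87 x [0.5719 0.6368] y [-0.0758  0.0156]
0.212 25 x [0.5864 0.6093] y [-0.0749 -0.0458]
0.22 19 x [0.5874 0.6101] y [-0.074  -0.0463]
0.228 21 x [0.5889 0.6015] y [-0.074  -0.0466]
0.236 20 x [0.5888 0.6171] y [-0.0708 -0.0463]
rail n 176 yaw 2.881615474906057 y at .6 -0.06605177555771505 z 0.13260341148558966 x 0.48466421853782404 0.7099351849390807
```

Call:
carry_out(
  deltas=[
    [-0.013,0.004,0.1,0,-0.8],
    [-0.013,0.004,0.25,0,-0.8],
    [-0.013,0.004,0.4,0,-0.8],
    [-0.013,0.004,0.5,0,-0.8],
    [-0.013,0.004,0.56,0,-0.8],
    [-0.013,0.004,0.6,0,-0.8],
    [-0.013,0.004,0.61,0,-0.8],
  ],
)

```text
clock: 38.3
position: [0.6085, -0.059, 0.1423]
ee_rot: [1.0, 0.028, 0.0, -0.001]
ft_force: [-0.8, 5.1, 1.3]
grip_width: 0.287
grasp_force: 50.1
```

Call:
carry_out(
  deltas=[
    [0,-0.008,0.01,0,-0.8],
    [0,-0.008,0.02,0,-0.8],
    [0,-0.008,0.025,0,-0.8],
    [0,-0.008,0.025,0,-0.8],
  ],
)

```text
clock: 38.8
position: [0.6085, -0.0588, 0.1391]
ee_rot: [1.0, 0.027, 0.0, -0.0]
ft_force: [-2.4, 4.9, 5.5]
grip_width: 0.293
grasp_force: 50.6
```

Run:
```python
from hang import *
rel(.611,-.060,.138,3.2); chk(.609,-.056,"green",.07); print(manip.get_obs()["ft_force"])
```

```text
t 38.8 pos [ 0.6085 -0.0588  0.1391] yaw 3.13 delta [0.017 0.009 0.008] spin -0.002 J [ 0.44  0.44 -0.54  1.61  0.24  1.15 -1.67]
0.086 1 x [0.6329 0.6329] y [0.0138 0.0138]
0.094 15 x [0.5822 0.6352] y [-0.0506  0.0161]
0.102 51 x [0.5795 0.6369] y [-0.0767  0.0166]
0.11 52 x [0.5746 0.6336] y [-0.0765  0.0146]
0.118 14 x [0.5804 0.6037] y [-0.0745 -0.0499]
0.126 10 x [0.5789 0.5988] y [-0.074  -0.0654]
0.134 28 x [0.5854 0.6168] y [-0.0724 -0.0444]
0.142 14 x [0.5881 0.6139] y [-0.0712 -0.0476]
rail n 139 yaw 2.614259149805759 y at .6 -0.06676859564268245 z 0.1330797583809765 x 0.4821350273229279 0.7041012234632058
[-1.6052  4.9893  4.796 ]
```

Call:
carry_out(
  deltas=[
    [0,0,0,0,0.1],
    [0,0,0,0,0.1],
    [0,0,0,0,0.1],
    [0,0,-0.2,0,0.1],
    [0,0,-0.5,0,0.1],
    [0,0,-0.75,0,0.3],
    [-0.3,0.3,-0.75,-0.3,0.5],
    [-0.6,0.6,-0.75,-0.6,0.7],
    [-0.8,1,-0.75,-1,0.7],
    [-0.8,1,-0.75,-1,0.7],
    [-0.8,1,-0.75,-1,0.7],
  ],
)

```text
clock: 40.28
position: [0.496, -0.2169, 0.2511]
ee_rot: [0.959, 0.283, -0.0, 0.0]
ft_force: [0.0, 0.3, -0.9]
grip_width: 0.852
grasp_force: 0.0
```

Run:
```python
from hang import *
for c in ("scene","top"):
    p=camera(c); rail(p); W=cloud(p).reshape(-1,3)
    for q in ("pot_cream_floor","pot_green_floor","pot_blue_floor","jar_brown_mid","jar_red_mid"): print(q,[(x["position"],round(x["conf"],2)) for x in boxes_of(q,p)[:2]])
    L=W[(np.hypot(W[:,0]-.4535,W[:,1]+.35)<.05)&(W[:,2]>.095)&(W[:,2]<.12)]
    if len(L)>5: print("lid",len(L),cv2.minEnclosingCircle((L[:,:2]*1000).astype(np.float32)),np.median(L,0))
    if c=="scene": s=p["img"][150:250,160:310]; cv2.imwrite("pics/s8.png",cv2.resize(s[...,::-1],(750,500),interpolation=cv2.INTER_CUBIC))
rel(.4545,-.349,.2,90)
```

```text
rail n 173 yaw 2.767529672670356 y at .6 -0.06647122097915274 z 0.13276576989833175 x 0.4806620410715846 0.7099664334772973
pot_cream_floor [([0.681, -0.0577, 0.1185], 0.52), ([0.5819, -0.0634, 0.062], 0.49)]
pot_green_floor [([0.6087, -0.0635, 0.1137], 0.48)]
pot_blue_floor [([0.5103, -0.0464, 0.1045], 0.67)]
jar_brown_mid [([0.4409, -0.3593, 0.0627], 0.68), ([0.579, -0.0669, 0.0634], 0.16)]
jar_red_mid []
lid 170 ((455.9822692871094, -347.9377746582031), 26.633136749267578) [ 0.4492 -0.3534  0.1047]
rail n 396 yaw 3.4896666291620977 y at .6 -0.061349665624254014 z 0.13768919017709907 x 0.48536210088969917 0.7097645472338855
pot_cream_floor [([0.684, -0.0187, 0.0824], 0.72)]
pot_green_floor [([0.6077, -0.024, 0.081], 0.67)]
pot_blue_floor [([0.5294, -0.0259, 0.0798], 0.86), ([0.5787, -0.0592, 0.1272], 0.53)]
jar_brown_mid [([0.4564, -0.3555, 0.1031], 0.75)]
jar_red_mid [([0.533, -0.0254, 0.0822], 0.19)]
lid 163 ((454.64862060546875, -350.745849609375), 22.180540084838867) [ 0.4537 -0.3547  0.1065]
t 40.88 pos [ 0.4967 -0.2153  0.251 ] yaw 33.13 delta [-0.723  0.592  0.34 ] spin -1.896 J [ 0.81  0.19 -0.54  1.66  0.1   1.31 -0.75]
```

View pics/s8.png

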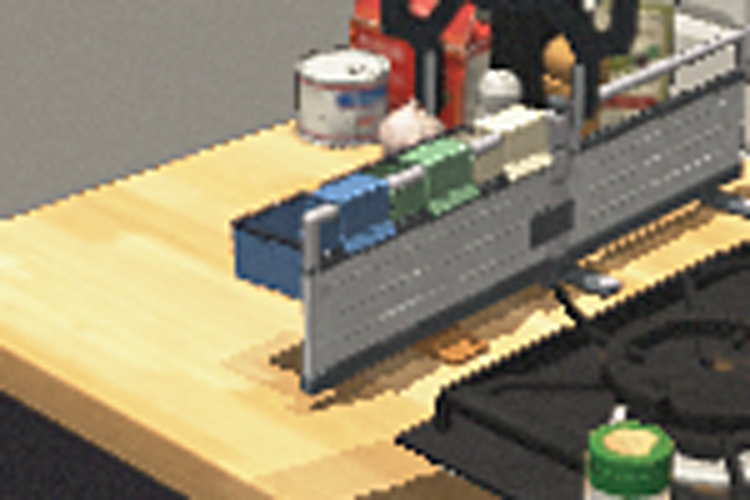

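All three hang with pockets left at (270,250), (410,190), (515,140). Now the jar.

Call:
carry_out(
  deltas=[
    [-0.2,0.2,0,-0.3,0.7],
    [-0.5,0.4,0,-0.7,0.7],
    [-0.73,0.6,0.1,-1,0.7],
    [-0.73,0.6,0.34,-1,0.7],
    [-0.73,0.6,0.34,-1,0.7],
    [-0.73,0.6,0.34,-1,0.7],
  ],
)

```text
clock: 41.62
position: [0.4549, -0.3502, 0.2014]
ee_rot: [0.852, 0.524, 0.0, 0.001]
ft_force: [-1.2, -0.0, -0.1]
grip_width: 0.851
grasp_force: 0.0
```

Run:
```python
from hang import *
rel(.4546,-.351,.091,63)
```

```text
t 41.62 pos [ 0.4549 -0.3502  0.2014] yaw 63.17 delta [-0.006 -0.     0.736] spin 0.006 J [ 0.99  0.3  -0.5   1.65  0.15  1.23 -0.  ]
```

Call:
carry_out(
  deltas=[
    [-0.005,0,0.3,0,0.7],
    [-0.005,0,0.6,0,0.7],
    [-0.005,0,0.73,0,0.7],
    [-0.005,0,0.73,0,0.7],
    [-0.005,0,0.73,0,-0.3],
    [-0.005,0,0.73,0,-0.3],
    [-0.005,0,0.73,0,-0.3],
    [-0.005,0,0.73,0,-0.3],
    [-0.005,0,0.73,0,-0.3],
  ],
  force=35,
)

```text
clock: 42.75
position: [0.4547, -0.352, 0.0927]
ee_rot: [0.852, 0.523, 0.0, 0.001]
ft_force: [-2.0, 1.1, 6.1]
grip_width: 0.515
grasp_force: 34.8
```

Call:
carry_out(
  deltas=[
    [0,0,-0.3,0,-0.3],
    [0,0,-0.6,0,-0.3],
    [0,0,-1,0,-0.3],
    [0,0,-1,0,-0.3],
    [0,0,-1,0,-0.3],
  ],
)

```text
clock: 43.38
position: [0.4536, -0.3514, 0.2409]
ee_rot: [0.852, 0.523, -0.0, 0.0]
ft_force: [-0.7, -0.7, -1.7]
grip_width: 0.52
grasp_force: 36.5
```

Run:
```python
from hang import *
rel(.527,-.0235,.3,93); print(manip.get_obs()["ft_force"])
```

```text
t 43.38 pos [ 0.4536 -0.3514  0.2409] yaw 63.11 delta [ 2.171 -0.552 -0.396] spin -0.996 J [ 1.    0.27 -0.5   1.6   0.13  1.31  0.01]
[-0.6919 -0.7292 -1.6559]
```

Call:
carry_out(
  deltas=[
    [0.3,-0.1,-0.2,-0.3,-0.3],
    [0.6,-0.2,-0.4,-0.6,-0.3],
    [0.8,-0.2,-0.4,-1,-0.3],
    [0.8,-0.2,-0.4,-1,-0.3],
    [0.8,-0.2,-0.4,-1,-0.3],
  ],
)

```text
clock: 44.0
position: [0.4804, -0.2315, 0.2994]
ee_rot: [0.689, 0.725, -0.0, -0.001]
ft_force: [-1.1, -0.2, -0.4]
grip_width: 0.518
grasp_force: 36.4
```

Run:
```python
from hang import *
for c in ("top","scene"):
    p=camera(c); W=cloud(p); P=W.reshape(-1,3)
    R=P[(abs(P[:,0]-.527)<.042)&(P[:,1]>-.06)&(P[:,1]<.03)&(P[:,2]>.098)&(P[:,2]<.112)]
    if len(R)>5: print(c,"rim",len(R),R.min(0),R.max(0),cv2.minAreaRect((R[:,:2]*1000).astype(np.float32)),"pct",np.percentile(R[:,:2],[3,97],0).tolist())
    F=P[(abs(P[:,0]-.527)<.042)&(P[:,1]>-.1)&(P[:,1]<-.03)&(P[:,2]>.134)&(P[:,2]<.145)]
    for z0 in (.136,.1365): 
        G=F[F[:,2]>z0]; print("fold",np.percentile(G[:,:2],[3,50,97],0).tolist())
    I=P[(abs(P[:,0]-.527)<.035)&(abs(P[:,1]+.024)<.03)&(P[:,2]>.06)&(P[:,2]<.08)]
    if len(I)>5: print("floor",len(I),np.median(I,0),np.percentile(I,[3,97],0).tolist())
rel(.526,-.0235,.3,93)
```

```text
top rim 116 [ 0.491  -0.0552  0.0985] [0.56   0.0127 0.1114] ((526.658935546875, -20.72732925415039), (68.56768798828125, 65.33763885498047), 3.33190655708313) pct [[0.49231644554434445, -0.052201692358185184], [0.5598398811609253, 0.011990249766260255]]
fold [[0.49860646948272985, -0.07314016507580931], [0.52752636744009, -0.06253871274990425], [0.5491155934473357, -0.04884328774055994]]
fold [[0.5016622364825739, -0.07315002222411834], [0.5277027227865309, -0.062408106793264154], [0.5491238488380945, -0.048871232394553446]]
floor 365 [ 0.5263 -0.0184  0.0696] [[0.5004766215136794, -0.041166744440058814, 0.06467470352395116], [0.5547346373339346, 0.004767398807353512, 0.07524555436779393]]
scene rim 80 [ 0.4888 -0.0552  0.0981] [0.5562 0.0147 0.1118] ((522.75146484375, -20.37139129638672), (67.56031799316406, 69.62401580810547), 0.5149683952331543) pct [[0.48987863673812493, -0.052806282008038476], [0.5538997252183918, 0.013715849405870069]]
fold [[0.5035970155399588, -0.07346990085636523], [0.5255478247526055, -0.061437551002368126], [0.5475025525264928, -0.0491687787864377]]
fold [[0.5044153836095684, -0.07348790259324922], [0.5264447116768936, -0.061437551002368126], [0.5475821706113121, -0.05037419402646333]]
floor 41 [ 0.4948 -0.0264  0.0733] [[0.4922844908994453, -0.05106307874739628, 0.06563317875256773], [0.49760518297898376, -0.002024570782651049, 0.07990211883754446]]
t 44.1 pos [ 0.4805 -0.2319  0.2997] yaw 92.92 delta [ 1.372  0.374 -0.002] spin -0.003 J [ 0.94  0.16 -0.64  1.6   0.1   1.41  0.34]
```

Call:
carry_out(
  deltas=[
    [0.3,0.1,0,0,-0.3],
    [0.6,0.2,0,0,-0.3],
    [0.9,0.37,0,0,-0.3],
    [1,0.37,0,0,-0.3],
    [1,0.37,0,0,-0.3],
  ],
)

```text
clock: 44.72
position: [0.5282, -0.078, 0.3002]
ee_rot: [0.688, 0.726, -0.0, -0.0]
ft_force: [-0.8, -0.8, -1.9]
grip_width: 0.517
grasp_force: 36.4
```

Call:
carry_out(
  deltas=[
    [0.2,0,0,0,-0.3],
    [0.39,0,0,0,-0.3],
    [0.39,0,0.1,0,-0.3],
    [0.39,0,0.25,0,-0.3],
    [0.39,0,0.4,0,-0.3],
    [0.39,0,0.4,0,-0.3],
    [0.39,0,0.4,0,-0.3],
  ],
)

```text
clock: 45.6
position: [0.5255, -0.0209, 0.2411]
ee_rot: [0.688, 0.725, 0.0, 0.0]
ft_force: [-0.2, 0.3, 0.1]
grip_width: 0.521
grasp_force: 36.4
```

Run:
```python
from hang import *
rel(.5262,-.0205,.165,93)
p=camera("scene")
Q,c=mask_pts(p,"jar_brown_mid",.1); print(c,len(Q),np.percentile(Q,[2,50,98],0).tolist() if len(Q) else 0)
s=p["img"][120:240,150:330]; cv2.imwrite("pics/s9.png",cv2.resize(s[...,::-1],(750,500),interpolation=cv2.INTER_CUBIC))
```

```text
t 45.6 pos [ 0.5255 -0.0209  0.2411] yaw 93.01 delta [0.002 0.004 0.507] spin 0.0 J [ 0.66  0.2  -0.79  1.71  0.15  1.3  -0.11]
0.79 457 [[0.5003155983670156, -0.04360255506672798, 0.15353971033602978], [0.5131938095535363, -0.03517859355182349, 0.19936808366181233], [0.5412109197852436, -0.005225640616134612, 0.25475562151466646]]
```

View pics/s9.png

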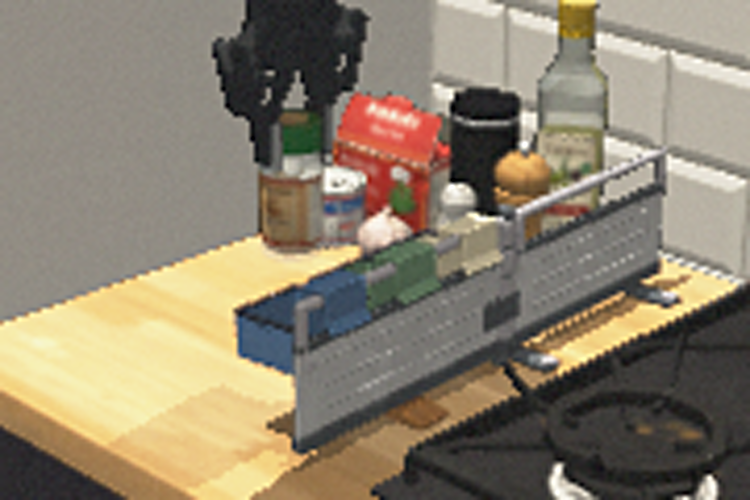

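Jar is upright at (290,190) above the blue pocket. Lowering.

Call:
carry_out(
  deltas=[
    [0.002,0.004,0.1,0,-0.3],
    [0.002,0.004,0.2,0,-0.3],
    [0.002,0.004,0.3,0,-0.3],
    [0.002,0.004,0.4,0,-0.3],
    [0.002,0.004,0.47,0,-0.3],
    [0.002,0.004,0.5,0,-0.3],
    [0.002,0.004,0.5,0,-0.3],
  ],
)

```text
clock: 46.58
position: [0.5259, -0.0192, 0.1655]
ee_rot: [0.688, 0.726, -0.0, -0.0]
ft_force: [-0.6, -0.0, -0.8]
grip_width: 0.518
grasp_force: 36.4
```

Call:
carry_out(
  deltas=[
    [0,0,0.01,0,-0.3],
    [0,0,0.015,0,-0.3],
    [0,0,0.015,0,-0.3],
  ],
)

```text
clock: 46.95
position: [0.5259, -0.0193, 0.1634]
ee_rot: [0.688, 0.726, 0.0, 0.0]
ft_force: [0.4, -0.6, -1.4]
grip_width: 0.518
grasp_force: 36.4
```

Call:
carry_out(
  deltas=[
    [0,0,0.008,0,-0.3],
    [0,0,0.015,0,-0.3],
    [0,0,0.015,0,-0.3],
  ],
)

```text
clock: 47.32
position: [0.5263, -0.0188, 0.1622]
ee_rot: [0.688, 0.726, 0.0, 0.0]
ft_force: [-4.8, 1.0, 11.1]
grip_width: 0.518
grasp_force: 37.9
```

Call:
carry_out(
  deltas=[
    [0,0,-0.006,0,-0.3],
    [0,0,-0.006,0,0.1],
    [0,0,-0.006,0,0.35],
    [0,0,-0.006,0,0.35],
    [0,0,-0.006,0,0.35],
    [0,0,-0.15,0,0.35],
    [0,0,-0.4,0,0.35],
    [0,0,-0.8,0,0.35],
    [0,0,-1,0,0.35],
    [-0.4,0,-1,0,0.35],
    [-0.8,0,-1,0,0.35],
    [-1,0,-1,0,0.35],
    [-1,0,-1,0,0.35],
    [-1,0,-1,0,0.35],
  ],
)

```text
clock: 49.08
position: [0.5342, -0.1679, 0.3111]
ee_rot: [0.687, 0.726, 0.0, -0.0]
ft_force: [0.0, 1.0, -0.8]
grip_width: 0.672
grasp_force: 0.0
```

Run:
```python
from hang import *
o=manip.get_obs(); print(o["clock"],o["position"],o["ft_force"])
p=camera("scene"); rail(p)
print([(x["position"],x["conf"]) for x in boxes_of("jar_red_mid",p)[:2]])
s=p["img"][120:240,150:330]; cv2.imwrite("pics/s10.png",cv2.resize(s[...,::-1],(750,500),interpolation=cv2.INTER_CUBIC))
p=camera("top"); rail(p); save(p,"t10.png",(800,600)); print([(x["position"],x["conf"]) for x in boxes_of("jar_red_mid",p)[:2]])
P=cloud(p).reshape(-1,3); L=P[(np.hypot(P[:,0]-.526,P[:,1]+.02)<.05)&(P[:,2]>.165)&(P[:,2]<.19)]; print(len(L),np.median(L,0),cv2.minEnclosingCircle((L[:,:2]*1000).astype(np.float32)))
```

```text
49.075 [ 0.5342 -0.1679  0.3111] [ 0.044   1.0474 -0.788 ]
rail n 234 yaw 2.941345171627441 y at .6 -0.06397652779388181 z 0.13362140168702222 x 0.4823298582167568 0.7055510071307243
[([0.5106, -0.0232, 0.1497], 0.61), ([0.683, -0.0581, 0.1172], 0.37)]
rail n 432 yaw 3.0459162863288243 y at .6 -0.06074106939578687 z 0.1374702934006997 x 0.4853311175365914 0.709810647678093
[]
242 [ 0.5249 -0.0134  0.1746] ((525.2334594726562, -12.879549026489258), 22.7010498046875)
```

View pics/s10.png

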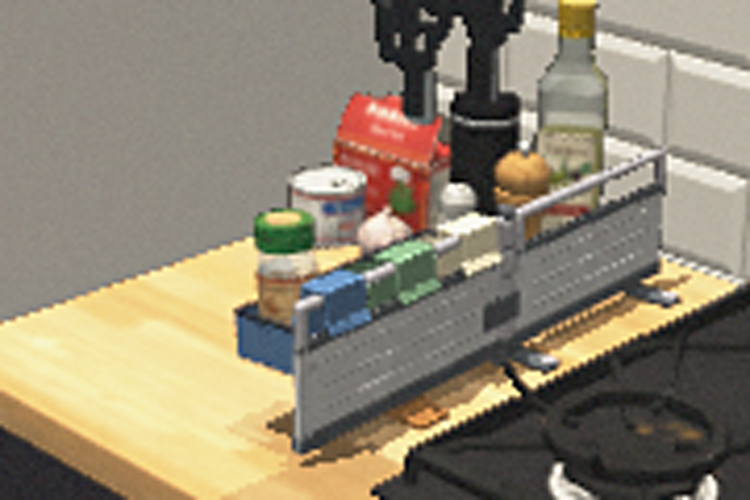

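View pics/t10.png

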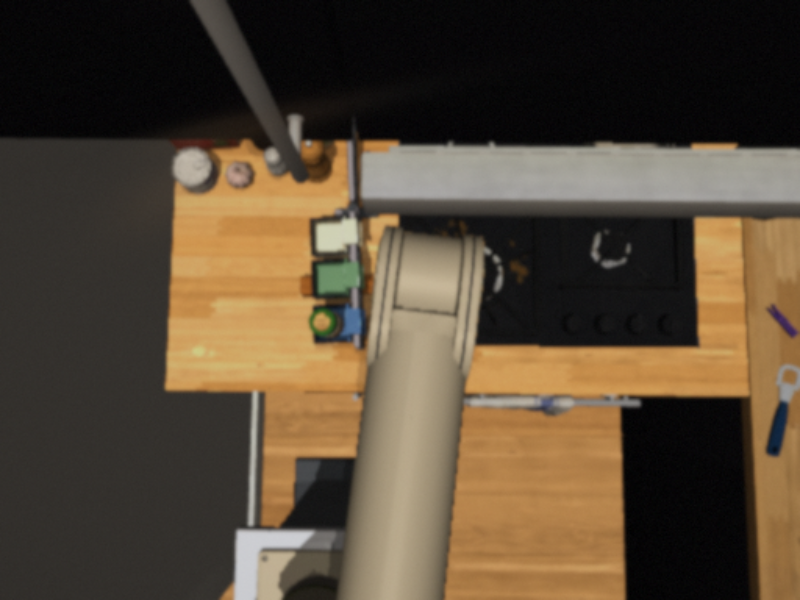

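Everything in place: jar at (285,265) in blue's pocket, the wing home, no second jar on the front edge in the top view. Checking the jar's lean.

Run:
```python
from hang import *
from scipy.optimize import least_squares
p=camera("scene"); P=cloud(p)[outline_of("jar_brown_mid",p)[0]["region"]]
P=P[(P[:,2]>.105)&(P[:,2]<.172)]
for z in np.arange(.115,.172,.01):
    q=P[abs(P[:,2]-z)<.005]; print(round(z,3),len(q),np.percentile(q[:,0],3),np.percentile(q[:,1],[3,97]))
f=lambda a:np.hypot(P[:,0]-a[0]-a[1]*(P[:,2]-.14),P[:,1]-a[2]-a[3]*(P[:,2]-.14))-.0225
r=least_squares(f,[.525,0,-.015,0],loss="soft_l1",f_scale=.002); print(r.x,np.degrees(r.x[[1,3]]))
p=camera("top"); P=cloud(p).reshape(-1,3); R=P[(abs(P[:,0]-.527)<.042)&(P[:,1]>-.06)&(P[:,1]<.03)&(P[:,2]>.085)&(P[:,2]<.112)]
for a in np.arange(-.05,.02,.01):
    q=R[(abs(R[:,1]-a)<.005)]; print(round(a,3),len(q),np.percentile(q[:,2],[50,95]) if len(q) else 0)
```

```text
0.115 29 0.4981407292006869 [-0.0342 -0.005 ]
0.125 31 0.5025951607405512 [-0.034  -0.0055]
0.135 45 0.50095125068703 [-0.039  -0.0084]
0.145 51 0.49968217295466977 [-0.0366 -0.0074]
0.155 33 0.5005820984917312 [-0.0349 -0.0066]
0.165 48 0.5027978936476447 [-0.0351 -0.0037]
[ 0.5249  0.0152 -0.0128  0.0838] [0.8692 4.7999]
-0.05 14 [0.1052 0.1088]
-0.04 27 [0.1041 0.11  ]
-0.03 20 [0.1052 0.1079]
-0.02 15 [0.1046 0.1076]
-0.01 12 [0.1057 0.1082]
0.0 13 [0.1035 0.107 ]
0.01 25 [0.1022 0.1051]
0.02 0 0
```

```bash
python3 -c "
from workcell import ticket; print(ticket.hand_in())"
```

```text
the job is handed in; nothing more can be done
None
```

The job is handed in at about 49 s of 210 s: the wedge was pressed in at about 21 N and the wing stays home, all three pots hang on the rail with pockets left, and the one jar present (brown) stands in the blue pot, leaning roughly 3–5° with it.

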